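# Sieve the whole sea-urchin shells out of the specimen tray

## Robot

A 6-joint arm with a two-finger parallel gripper is mounted at the origin on the work surface. World frame = base frame: x ahead of the robot, y to its left, z up, the work surface at z = 0. Lengths are in m, angles in rad, forces in N, time in s.
With the tool pointing down it reaches from about 0.35 to 0.975 m from the base axis. Payload 4.9 kg.
Tool frame: the origin (TCP) lies on the mounting face of the last link; the fingertips stand 173 mm ahead of it and the grasp point (between the pads) lies 155 mm ahead of it (tcp_to_grasp is the distance from the TCP to the grasp point, in m); z points along the fingers, y is the line along which they close (so a half turn about z gives the same grasp; the last joint's range is limited). The gripper opens to 85 mm and grips with 20 to 120 N. Pads are 22 mm wide; open, the fingers measure 114 mm over their backs; the gripper's body (76 mm by 85 mm) begins 54 mm behind the grasp point. The pads swing forward as they close: fully open they stand 13 mm farther back than shut.
Start: joints at [1.136, 0.053, 1.613, -0, 1.476, -0.119], TCP at [0.194, 0.594, 0.405] pointing down, gripper open.
Joint ranges: [-3.01, 3.01], [-1.01, 2.22], [0.06, 2.58], [-1.02, 4.17], [0.09, 2.62], [-3.14, 3.14]. Speed limits (rad/s): [2.57, 2.57, 3.14, 3.14, 3.14, 3.14].

## Interface

Orientations are given as a rotation vector (axis times angle).
In Python, from station import get_obs, get_image, calibration, finish_job, tcp_to_grasp gives the robot as it stands. The module is installed in compiled form; this text tells all that it offers.
- The arm moves only by the tool arm_command, never from a script. Its argument "plan" is a list that holds one entry, the list of rows, each a list of 6 numbers: the shift along the tool's x, y, z in cm, then the turn, a rotation vector about the tool's x, y, z in rad. A call has 1 to 12 rows; each row is the pose to reach, as a shift and turn from the pose commanded when the call began, along the tool's axes at that moment; what a row does not reach only later rows make up. A row lasts 1/12 s, in which the tool goes at most 41.7 mm and 7.16 degrees, less where a joint would pass 70% of its speed; a pose out of reach is approached as far as the arm can. A call with a gripper value outside its range is refused whole. "gripper" is the closure, from -1 (fully open) to 1 (shut), set as the call begins (left out, the last holds). The fingers move at their own pace and stop on an object; "force" is the grip in N (left out, the last holds). Time passes only in rows, so rows that repeat a pose let the fingers close. It gives the time, the measured TCP pose, the force, the opening and the grip force at its end, in the units of the state.
- get_obs(): the state, without advancing time (a new reading comes with each control period).
- get_image(name): name is "scene" or "top"; returns (picture, depth): 384x512x3 uint8, blue, green, red; 384x512 float32, m along the optical axis (not along the pixel's ray), 0 where there is no reading.
- calibration(name): a dict with "fx", "fy", "cx", "cy" (pixels), "dist" ([k1, k2, p1, p2, k3] as OpenCV has them; the pictures are not rectified), "pose" (4x4, takes a point from camera to world coordinates). Camera axes: x right, y up, looking along -z (the intrinsics and any distortion apply to the point x, -y, -z); pixel columns grow to the right and rows downward; lengths in m; the calibration is good to about 2 mm. A picture is of the moment at which its call begins. calibration takes no time and is no camera call.
- finish_job(): hands the job in; it is judged then, once.
The state is a dict: "t": time; "q": joint angles; "dq": joint speeds; "effort": joint torques, N m; "tool_pos": TCP position; "tool_rot": TCP orientation; "contact_force": force on the tool from outside, world axes, zero at the start; "wrist_torque": the same for the moment, N m; "opening": finger opening in m; "grip_force": force on a finger pad.
Only numpy, scipy, OpenCV 4.12 (cv2) and the standard library are available. Lean on these libraries where they do the work, as an engineer would, in place of code of your own. Each camera call takes 0.05 s, during which the arm holds its last target. There are 200 camera calls.

## Task

Take the wire scoop from its rubber mat and use it to lift all the whole globe-shaped urchin shells out of the grey specimen tray, letting the small broken chips drop back so that every chip stays in the tray. Tip the shells gently into the white dish that already holds an urchin shell like them, not the one with the pointed cone shell, without ever touching a shell with the fingers or dropping it from a height; both samples stay in their dishes. Then stand the scoop upright on its mat again and leave the bottle, the pen and the petri dish undisturbed.

Things in the scene. Friction and masses are not known exactly. Their poses are not given: they have to be found in the camera images.
- scoop_grip (a point): Wire scoop's upright black handle: plate 14 mm thick (scoop x), 50 wide (scoop y), 55 high, from 65 to 120 mm above the scoop's underside. This point is its middle, 95 mm above the underside; grip it across the 14 mm, from above. Scoop axes: z up, its wires point to -x. Steel, about 160 g, stands by itself, 86 mm wide
- scoop_tip (a point): Middle of the scoop's free front end, 100 mm to -x of the handle and 2.5 mm above the underside. Four straight level wires, 5 mm thick, form the bottom: 27 mm apart centre to centre (gaps 22 mm; at y = -40.5, -13.5, 13.5, 40.5 mm), from x = -102 to 8 mm from the handle. Shells ride on them, chips fall between
- scoop_back (a point): Middle of the scoop's barred back, 8 mm to +x of the handle and 30 mm above the underside; there the wires bend up to 58 mm high (rearmost part 11 mm behind the handle). A side wire 30 mm high runs above each outer wire, sloping down in front from x = -55 to -80 mm from the handle
- tray: Grey specimen tray, fixed: open box, outside 292 (x) x 222 (y) x 70 mm high, walls and floor 6 mm thick; origin at the centre of its underside. The side at its -x is the one nearest the robot
- dish_a: White open dish, loose, 600 g: outside 200 (x) x 162 (y) x 55 mm high, walls and floor 6 mm; origin at the centre of its underside
- dish_b: White open dish, the same size and mass as dish_a; origin at the centre of its underside
- ref_urchin_center (a point): Sample in one of the two dishes: globe-shaped ribbed sea-urchin shell, 54 mm across, 44 mm high, with a flat foot 24 mm across and widest 20 mm above it; smooth and dry (friction about 0.35), 30 g. The point is its centre, half-way up
- ref_cone_center (a point): Sample in the other dish: pointed white cone shell standing on its base, 44 mm wide, 60 mm high; the point is on its axis, 22 mm above its base
- shell1_center (a point): Wanted shell in the tray, may be absent: globe-shaped ribbed sea-urchin shell, 54 mm across, 44 mm high, with a flat foot 24 mm across and widest 20 mm above it; smooth and dry (friction about 0.35), 30 g. The point is its centre, half-way up
- shell2_center (a point): Wanted shell in the tray, may be absent: globe-shaped ribbed sea-urchin shell, 54 mm across, 44 mm high, with a flat foot 24 mm across and widest 20 mm above it; smooth and dry (friction about 0.35), 30 g. The point is its centre, half-way up
- shell3_center (a point): Wanted shell in the tray, may be absent: globe-shaped ribbed sea-urchin shell, 54 mm across, 44 mm high, with a flat foot 24 mm across and widest 20 mm above it; smooth and dry (friction about 0.35), 30 g. The point is its centre, half-way up
- shell4_center (a point): Wanted shell in the tray, may be absent: globe-shaped ribbed sea-urchin shell, 54 mm across, 44 mm high, with a flat foot 24 mm across and widest 20 mm above it; smooth and dry (friction about 0.35), 30 g. The point is its centre, half-way up
- shell5_center (a point): Wanted shell in the tray, may be absent: globe-shaped ribbed sea-urchin shell, 54 mm across, 44 mm high, with a flat foot 24 mm across and widest 20 mm above it; smooth and dry (friction about 0.35), 30 g. The point is its centre, half-way up
- chip1_center (a point): small flat chip of broken shell, 17 x 13 x 10 mm, 12 g; the point is its centre. May be absent
- chip2_center (a point): small flat chip of broken shell, 17 x 13 x 10 mm, 12 g; the point is its centre. May be absent
- chip3_center (a point): small flat chip of broken shell, 17 x 13 x 10 mm, 12 g; the point is its centre. May be absent
- chip4_center (a point): small flat chip of broken shell, 17 x 13 x 10 mm, 12 g; the point is its centre. May be absent
- chip5_center (a point): small flat chip of broken shell, 17 x 13 x 10 mm, 12 g; the point is its centre. May be absent
- mat_spot (a point): Place of the handle's centre line on the scoop's black rubber mat (fixed, 170 x 120 x 3 mm): on the mat's top, 40 mm to +x of the mat's middle; its x axis is the direction in which the scoop's x axis lay
- dropper: Bystander: small amber dropper bottle, 36 mm across, 75 mm high, origin under its centre
- petri: Bystander: closed petri dish, 94 mm across, 20 mm high, origin under its centre
- pen: Bystander: thick marker pen lying on the table, 130 mm long, 13 mm thick, origin under its middle
Mind the look-alikes: they are no part of the job. Of the things shaped like the part that bears mat_spot, the black one is meant.

How it is judged:
By the outcome, as a careful person would: the job done as asked, in the order asked, and still so for the second after the job is handed in, with the robot touching nothing.
Of shell1, shell2, shell3, shell4, shell5 only 3 to 4 are there at a start; the rules pass over those that are not, and their reading is None.
Of chip1, chip2, chip3, chip4, chip5 only 3 to 5 are there at a start; the rules pass over those that are not, and their reading is None.
At some moment in a run one of dish_a, dish_b may be knocked a few centimetres aside while the robot is not near it.
It also fails if it takes over 210 s, if anything falls off the work surface, if the arm or the gripper's body presses on something with over 40 N, if the wrist force passes 120 N, or if a joint passes its speed limit or range.

## Working session

There is one attempt and no reset: what is moved stays moved. The work goes in short steps, Python scripts to look and compute and a tool call to move; the robot and the scene stay as the last step left them, time stands still between calls to the robot, and variables do not carry over. Pictures are saved under pics/ and viewed, at most 14 in all, crops included, and the job is handed in when it is done.

Besides the shell and the picture viewer there is one more tool, called after "Call:" by a JSON object that holds its "name" and its "arguments", one argument or row to a line. arm_command: Moves the arm, as the interface text tells. Its arguments: {"type":"object","properties":{"plan":{"type":"array"},"gripper":{"type":"number"},"force":{"type":"number"}},"required":["plan"]}

```bash
mkdir -p pics
cat > h.py <<'E'
import numpy as np, cv2
from station import *
from scipy.spatial.transform import Rotation as R
def grab(n,save=None):
    im,d=get_image(n)
    if save: cv2.imwrite('pics/'+save,im)
    return im,d
def ray(n,u,v):
    c=calibration(n);K=np.array([[c['fx'],0,c['cx']],[0,c['fy'],c['cy']],[0,0,1.]])
    p=cv2.undistortPoints(np.array([[[u,v]]],float),K,np.array(c['dist'],float))[0,0]
    P=np.array(c['pose']);return P[:3,3],P[:3,:3]@np.array([p[0],-p[1],-1.])
def onz(n,u,v,z):
    o,d=ray(n,u,v);return o+d*(z-o[2])/d[2]
def cloud(n,dep):
    c=calibration(n);K=np.array([[c['fx'],0,c['cx']],[0,c['fy'],c['cy']],[0,0,1.]])
    h,w=dep.shape;uv=np.stack(np.meshgrid(np.arange(w),np.arange(h)),-1).reshape(-1,1,2).astype(float)
    p=cv2.undistortPoints(uv,K,np.array(c['dist'],float))[:,0]
    P=np.array(c['pose']);q=np.c_[p[:,0],-p[:,1],-np.ones(len(p))]*dep.reshape(-1,1)
    return (q@P[:3,:3].T+P[:3,3]).reshape(h,w,3)
E
python3 - <<'E'
from h import *
for n in('scene','top'):
    grab(n,n+'0.png');c=calibration(n);print(n,c['fx'],np.round(c['pose'],3).tolist(),c['dist'])
o=get_obs();print(o['t'],o['tool_pos'],o['tool_rot'],tcp_to_grasp, o['opening'])
E
```

```text
scene 448.58710223872794 [[-0.85, -0.279, 0.447, 1.153], [0.527, -0.451, 0.72, 1.046], [0.0, 0.848, 0.53, 0.838], [0.0, 0.0, 0.0, 1.0]] [-0.0066269  0.         0.         0.         0.       ]
top 406.30558780455857 [[0.004, 0.976, -0.217, 0.292], [-1.0, 0.003, -0.004, 0.024], [-0.003, 0.217, 0.976, 1.193], [0.0, 0.0, 0.0, 1.0]] [0.01483799 0.         0.         0.         0.        ]
0.1 [0.19399201 0.59387244 0.40357   ] [-4.93806386e-01 -3.10201371e+00  2.82379193e-03] 0.1547 0.08549804595800957
```

View pics/top0.png

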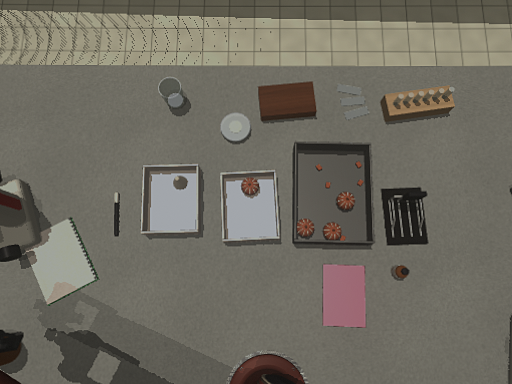

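View pics/scene0.png

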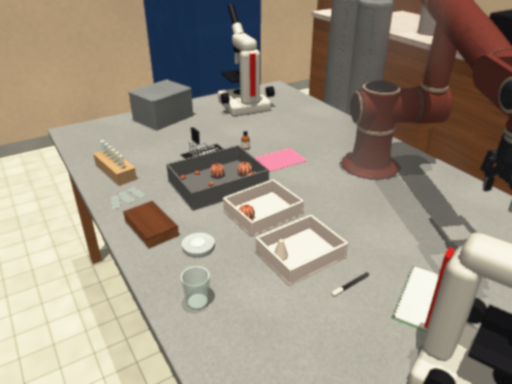

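The top view shows tray (333,193), scoop on the black mat (405,215) with its handle near (408,194), urchin dish (250,206), cone dish (171,200). Look-alikes: the pink mat (344,296) and the cone dish (171,200). The shells seem to be at (346,201), (305,227) and (332,231); the chips at (319,168), (359,164), (328,184), (360,183) and (343,237). I'll check this in a close crop.

Run:
```python
from h import *
im=cv2.imread('pics/top0.png');c=im[130:260,210:440]
cv2.imwrite('pics/c0.png',cv2.resize(c,None,fx=3.4,fy=3.4,interpolation=cv2.INTER_CUBIC))
_,d=grab('top');C=cloud('top',d)
def comps(name,m,z,amin=8):
    n,l,s,ct=cv2.connectedComponentsWithStats(m.astype(np.uint8))
    for i in range(1,n):
        if s[i,4]>=amin:
            print(name,ct[i].round(1),s[i,4],'onz',onz('top',*ct[i],z)[:2].round(4),'cloud',np.median(C[l==i],0).round(3),'maxz',C[l==i][:,2].max().round(3))
hsv=cv2.cvtColor(im,cv2.COLOR_BGR2HSV)
red=((hsv[...,0]<12)|(hsv[...,0]>174))&(hsv[...,1]>90)&(hsv[...,2]>60)
red[:130]=0;red[260:]=0;red[:,:210]=0
comps('red',red,.02)
# mat & black
blk=(im.max(2)<45);blk[:150]=0;blk[290:]=0;blk[:,:376]=0;blk[:,440:]=0
n,l,s,ct=cv2.connectedComponentsWithStats(blk.astype(np.uint8));i=1+s[1:,4].argmax();ys,xs=np.where(l==i)
r=cv2.minAreaRect(np.c_[xs,ys].astype(np.float32));print('mat',r,[onz('top',*p,.003)[:2].round(4).tolist() for p in cv2.boxPoints(r)])
h=C[...,2];reg=np.zeros(h.shape,bool);reg[170:250,376:440]=1
m=reg&(h>.09);P=C[m];print('handle',m.sum(),P.mean(0),P.min(0),P.max(0))
if m.sum()>3: print(cv2.minAreaRect(P[:,:2].astype(np.float32)*1000))
# dishes & tray rims
for nm,(a,b,e,f),z0 in(('dishA',(150,250,130,210),.048),('dishB',(155,255,211,287),.048),('tray',(130,255,286,380),.063)):
    reg=np.zeros(h.shape,bool);reg[a:b,e:f]=1
    m=reg&(h>z0)&(h<z0+.015);P=C[m];r=cv2.minAreaRect(P[:,:2].astype(np.float32)*1000);print(nm,r,P[:,2].max())
```

```text
red [358.4 164. ] 28 onz [ 0.6455 -0.2726] cloud [ 0.647 -0.274  0.015] maxz 0.021
red [318.4 166.7] 25 onz [ 0.6369 -0.1527] cloud [ 0.637 -0.152  0.016] maxz 0.02
red [249.1 185.5] 168 onz [0.5782 0.0546] cloud [0.573 0.054 0.045] maxz 1.193
red [359.8 182.3] 26 onz [ 0.589  -0.2743] cloud [ 0.591 -0.276  0.014] maxz 0.022
red [327.4 184.5] 27 onz [ 0.5819 -0.1778] cloud [ 0.582 -0.178  0.015] maxz 0.019
red [345.6 200.3] 192 onz [ 0.5342 -0.2297] cloud [ 0.529 -0.225  0.045] maxz 1.193
red [304.9 226.9] 197 onz [ 0.4549 -0.1084] cloud [ 0.451 -0.106  0.045] maxz 1.193
red [333.2 231.5] 224 onz [ 0.442 -0.19 ] cloud [ 0.438 -0.184  0.044] maxz 1.193
mat ((404.7771301269531, 215.92892456054688), (55.79538345336914, 44.16468811035156), 87.70938873291016) [[0.5729, -0.3427], [0.5787, -0.4748], [0.4119, -0.4669], [0.4061, -0.3387]]
handle 190 [ 0.49656553 -0.33826042  0.26973805] [ 0.29201    -0.42671282  0.09037765] [0.54016268 0.0239949  1.19303561]
((424.9021911621094, -195.30795288085938), (32.621646881103516, 511.8127746582031), 27.567882537841797)
dishA ((533.698486328125, 282.109375), (203.27279663085938, 162.95480346679688), 1.638985276222229) 0.06217005600946446
dishB ((513.3253173828125, 54.04700469970703), (201.69927978515625, 161.8365478515625), 3.3110790252685547) 0.06055323492536102
tray ((552.739013671875, -184.62646484375), (221.85577392578125, 295.447998046875), 89.06108093261719) 0.07659607758574771
```

View pics/c0.png

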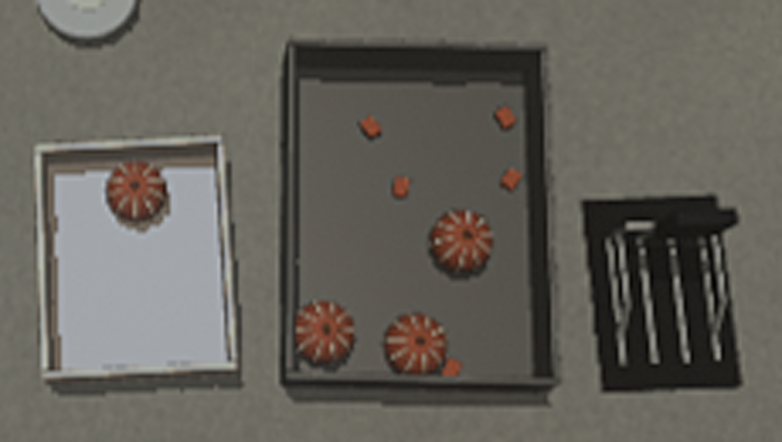

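Top view (crop): the three shells and five chips are confirmed, the scoop stands on the black mat with its wires towards the robot, and the urchin sample is in the middle dish (B). Now the precise scoop pose.

Run:
```python
from h import *
im,d=grab('top');C=cloud('top',d);ok=d>0
reg=np.zeros(d.shape,bool);reg[175:255,374:440]=1
m=reg&ok&(C[...,2]>.085)&(C[...,2]<.135);P=C[m];print('handle',m.sum(),P.mean(0),P.min(0),P.max(0),cv2.minAreaRect(P[:,:2].astype(np.float32)*1000))
ys,xs=np.where(m);print(xs.min(),xs.max(),ys.min(),ys.max())
t=m&(C[...,2]>.112);P=C[t];print('top',t.sum(),P.mean(0),cv2.minAreaRect(P[:,:2].astype(np.float32)*1000))
# mat lateral edges per row at z .003
for v in range(192,244,6):
    r=im[v,370:440].max(1)<62; x=np.where(r)[0]+370
    if len(x): print(v,x.min(),x.max(),onz('top',x.min()-.5,v,.003)[:2].round(4),onz('top',x.max()+.5,v,.003)[:2].round(4))
for u in(388,395,402,409,416,422):
    r=im[180:255,u].max(1)<62;y=np.where(r)[0]+180;print(u,y.min(),y.max(),onz('top',u,y.min()-.5,.003)[:2].round(4),onz('top',u,y.max()+.5,.003)[:2].round(4))
# scene view of handle
im2,d2=grab('scene');C2=cloud('scene',d2)
m=(d2>0)&(C2[...,2]>.07)&(C2[...,2]<.13)&(abs(C2[...,0]-.53)<.08)&(abs(C2[...,1]+.41)<.07);P=C2[m];print('scene',m.sum(),P.mean(0),P.min(0),P.max(0),cv2.minAreaRect(P[:,:2].astype(np.float32)*1000))
```

```text
handle 174 [ 0.53018093 -0.3983442   0.11478463] [ 0.52321569 -0.42677437  0.08661155] [ 0.54088066 -0.37688924  0.12611976] ((531.9017333984375, -401.8411865234375), (49.92658996582031, 17.578815460205078), 89.46045684814453)
404 427 191 199
top 127 [ 0.5317093  -0.39978692  0.12090267] ((532.4402465820312, -401.8078308105469), (17.506147384643555, 49.80658721923828), 0.8961137533187866)
192 370 425 [ 0.5633 -0.3059] [ 0.5639 -0.4729]
198 370 421 [ 0.545  -0.3049] [ 0.5455 -0.4594]
204 370 422 [ 0.5267 -0.3039] [ 0.5273 -0.4609]
210 370 423 [ 0.5085 -0.3029] [ 0.5092 -0.4623]
216 370 423 [ 0.4905 -0.3019] [ 0.4912 -0.4608]
222 370 424 [ 0.4726 -0.3009] [ 0.4733 -0.4622]
228 370 425 [ 0.4548 -0.2999] [ 0.4555 -0.4636]
234 370 426 [ 0.4371 -0.2989] [ 0.4379 -0.465 ]
240 370 427 [ 0.4196 -0.2979] [ 0.4204 -0.4663]
388 189 244 [ 0.5743 -0.3619] [ 0.4067 -0.3508]
395 189 244 [ 0.5744 -0.3828] [ 0.4068 -0.3711]
402 188 244 [ 0.5775 -0.4039] [ 0.4069 -0.3914]
409 188 243 [ 0.5776 -0.4248] [ 0.4099 -0.4119]
416 188 243 [ 0.5776 -0.4457] [ 0.41   -0.4322]
422 192 243 [ 0.5654 -0.4626] [ 0.4101 -0.4495]
scene 120 [ 0.53521692 -0.39233815  0.09967183] [ 0.52413445 -0.42494844  0.07078743] [ 0.54231953 -0.3706408   0.12335805] ((534.3601684570312, -398.0220031738281), (16.348388671875, 54.355648040771484), 6.092435836791992)
```

```bash
cat >> h.py <<'E'
def toolR(yaw,tip=0):  # tip>0: scoop front down (deg)
    c,s=np.cos(yaw),np.sin(yaw)
    B=np.array([[-s,c,0],[c,s,0],[0,0,-1.]]).T
    return B@R.from_rotvec([-np.radians(tip),0,0]).as_matrix()
def tcp(G,yaw,tip=0):   # grasp point G -> TCP
    M=toolR(yaw,tip);return np.array(G)-M[:,2]*tcp_to_grasp,M
def tipped(T,yaw,tip=0):  # point of scoop underside at front end (x=-102) given -> tcp
    c,s=np.cos(yaw),np.sin(yaw);S=np.array([[c,s,0],[-s,c,0],[0,0,1.]]).T
    Sx=R.from_rotvec(-np.radians(tip)*S[:,1]).as_matrix()@S
    return tcp(np.array(T)+Sx@np.array([.102,0,.095]),yaw,tip)
def rows(targets):   # successive (pos,M): each relative to the previous
    o=get_obs();p=np.array(o['tool_pos']);M=R.from_rotvec(o['tool_rot']).as_matrix()
    print('now',round(o['t'],2),p.round(4),'F',np.round(o['contact_force'],1))
    for q,N in targets:
        d=M.T@(q-p)*100;r=R.from_matrix(M.T@N).as_rotvec();print([float(x) for x in d.round(2)]+[float(x) for x in r.round(3)],'n>=',int(np.ceil(max(np.linalg.norm(d)/4.17,np.linalg.norm(r)/.125))))
        p,M=q,N
E
python3 - <<'E'
from h import *
rows([tcp([.45,.12,.25],.5),tcp([.5325,-.401,.25],.045),tcp([.5325,-.401,.145],.045)])
E
```

```text
now 0.25 [0.1941 0.594  0.4041] F [-1.2 -0.6 -0.4]
[-39.05, -37.1, -0.03, -0.001, 0.0, 0.755] n>= 13
[-49.68, -17.74, 0.0, 0.0, 0.0, 0.455] n>= 13
[0.0, 0.0, 10.5, 0.0, 0.0, 0.0] n>= 3
```

Call:
{"name": "arm_command", "arguments": {
  "plan": [
    [[-39,-37,0,0,0,0.755],[-39,-37,0,0,0,0.755],[-39,-37,0,0,0,0.755],[-39,-37,0,0,0,0.755],[-39,-37,0,0,0,0.755],[-39,-37,0,0,0,0.755],[-39,-37,0,0,0,0.755],[-39,-37,0,0,0,0.755],[-39,-37,0,0,0,0.755],[-39,-37,0,0,0,0.755],[-39,-37,0,0,0,0.755],[-39,-37,0,0,0,0.755]]
  ],
  "gripper": -1,
  "force": 80
}}

```text
t: 1.25
tool_pos: [0.4323, 0.1523, 0.4049]
tool_rot: [1.602, 2.701, 0.001]
contact_force: [1.7, -0.1, -1.0]
opening: 0.0856
grip_force: 0.0
```

Run:
```python
from h import *
rows([tcp([.5325,-.401,.25],.045),tcp([.5325,-.401,.145],.045)])
```

```text
now 1.25 [0.4323 0.1523 0.4049] F [ 1.7 -0.1 -1. ]
[-53.36, -17.74, 0.02, 0.001, 0.0, 0.455] n>= 14
[0.0, 0.0, 10.5, 0.0, 0.0, 0.0] n>= 3
```

Call:
{"name": "arm_command", "arguments": {
  "plan": [
    [[-53.4,-17.7,0,0,0,0.455],[-53.4,-17.7,0,0,0,0.455],[-53.4,-17.7,0,0,0,0.455],[-53.4,-17.7,0,0,0,0.455],[-53.4,-17.7,0,0,0,0.455],[-53.4,-17.7,0,0,0,0.455],[-53.4,-17.7,0,0,0,0.455],[-53.4,-17.7,0,0,0,0.455],[-53.4,-17.7,0,0,0,0.455],[-53.4,-17.7,0,0,0,0.455],[-53.4,-17.7,0,0,0,0.455],[-53.4,-17.7,0,0,0,0.455]]
  ]
}}

```text
t: 2.25
tool_pos: [0.5214, -0.3398, 0.4045]
tool_rot: [-2.171, -2.27, -0.0]
contact_force: [0.3, 0.7, 0.6]
opening: 0.0854
grip_force: 0.0
```

Run:
```python
from h import *
rows([tcp([.5325,-.401,.16],.045)])
```

```text
now 2.25 [ 0.5214 -0.3398  0.4045] F [0.3 0.7 0.6]
[-6.16, 0.84, 8.98, 0.0, -0.0, -0.0] n>= 3
```

Call:
{"name": "arm_command", "arguments": {
  "plan": [
    [[-6.1,0.8,9,0,0,0],[-6.1,0.8,9,0,0,0],[-6.1,0.8,9,0,0,0],[-6.1,0.8,9,0,0,0],[-6.1,0.8,9,0,0,0],[-6.1,0.8,9,0,0,0]]
  ]
}}

```text
t: 2.75
tool_pos: [0.5326, -0.3979, 0.3161]
tool_rot: [2.17, 2.27, 0.001]
contact_force: [0.5, -0.1, 0.9]
opening: 0.0851
grip_force: 0.0
```

Run:
```python
from h import *
rows([tcp([.5325,-.401,.098],.045)])
im,_=grab('scene');cv2.imwrite('pics/s1.png',cv2.resize(im[90:200,140:320],None,fx=4,fy=4))
```

```text
now 2.75 [ 0.5326 -0.3979  0.3161] F [ 0.5 -0.1  0.9]
[-0.3, -0.03, 6.34, 0.001, 0.001, 0.0] n>= 2
```

View pics/s1.png

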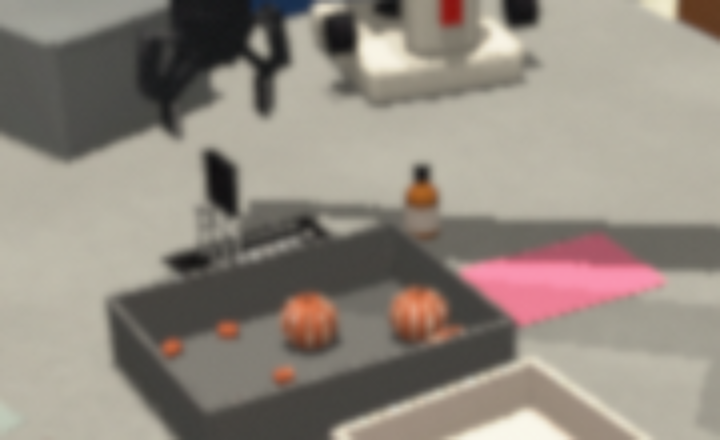

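The gripper straddles the handle (about 220,180 in the crop). Next: descend and grip.

Call:
{"name": "arm_command", "arguments": {
  "plan": [
    [[-0.3,0,2,0,0,0],[-0.3,0,4,0,0,0],[-0.3,0,5.5,0,0,0],[-0.3,0,6.3,0,0,0],[-0.3,0,6.3,0,0,0],[-0.3,0,6.3,0,0,0]]
  ]
}}

```text
t: 3.3
tool_pos: [0.5326, -0.4009, 0.2523]
tool_rot: [2.17, 2.271, 0.0]
contact_force: [1.1, -0.3, -0.3]
opening: 0.0857
grip_force: 0.0
```

Call:
{"name": "arm_command", "arguments": {
  "plan": [
    [[0,0,0,0,0,0],[0,0,0,0,0,0],[0,0,0,0,0,0],[0,0,0,0,0,0],[0,0,0,0,0,0],[0,0,0,0,0,0],[0,0,0,0,0,0],[0,0,0,0,0,0],[0,0,0,0,0,0],[0,0,0,0,0,0],[0,0,0,0,0,0],[0,0,0,0,0,0]]
  ],
  "gripper": 1,
  "force": 80
}}

```text
t: 4.3
tool_pos: [0.5326, -0.4013, 0.2521]
tool_rot: [2.17, 2.27, 0.0]
contact_force: [1.2, -0.3, 2.6]
opening: 0.0129
grip_force: 78.4
```

Run:
```python
from h import *
h=np.pi/2
o=get_obs();p=np.array(o['tool_pos'])
up=(p+[0,0,.15],R.from_rotvec(o['tool_rot']).as_matrix())
rows([up,tipped([.529,-.198,.11],h),tipped([.529,-.198,.02],h)])
```

```text
now 4.3 [ 0.5326 -0.4013  0.2521] F [ 1.2 -0.3  2.6]
[-0.01, 0.01, -15.0, 0.0, 0.0, 0.0] n>= 4
[30.52, 1.02, 4.23, 0.0, 0.001, -1.526] n>= 13
[0.0, 0.0, 9.0, 0.0, 0.0, 0.0] n>= 3
```

Call:
{"name": "arm_command", "arguments": {
  "plan": [
    [[0,0,-2,0,0,0],[0,0,-5,0,0,0],[0,0,-9,0,0,0],[0,0,-13,0,0,0],[0,0,-15,0,0,0],[0,0,-15,0,0,0]]
  ]
}}

```text
t: 4.8
tool_pos: [0.533, -0.4018, 0.4086]
tool_rot: [2.164, 2.263, -0.0]
contact_force: [1.0, -1.6, -0.3]
opening: 0.0133
grip_force: 78.3
```

Call:
{"name": "arm_command", "arguments": {
  "plan": [
    [[30.5,1,2,0,0,-1.526],[30.5,1,2,0,0,-1.526],[30.5,1,2,0,0,-1.526],[30.5,1,2,0,0,-1.526],[30.5,1,2,0,0,-1.526],[30.5,1,2,0,0,-1.526],[30.5,1,2,0,0,-1.526],[30.5,1,2,0,0,-1.526],[30.5,1,2,0,0,-1.526],[30.5,1,2,0,0,-1.526],[30.5,1,2,0,0,-1.526],[30.5,1,2,0,0,-1.526]]
  ]
}}

```text
t: 5.8
tool_pos: [0.5279, -0.0955, 0.3786]
tool_rot: [-0.03, -3.137, -0.002]
contact_force: [-0.6, -0.3, -1.6]
opening: 0.0132
grip_force: 78.5
```

Call:
{"name": "arm_command", "arguments": {
  "plan": [
    [[0,0,0,0,0,-0.026],[0,0,0,0,0,-0.026],[0,0,0,0,0,-0.026]]
  ]
}}

```text
t: 6.05
tool_pos: [0.5281, -0.0959, 0.3794]
tool_rot: [-0.001, -3.138, -0.002]
contact_force: [-0.2, 0.2, -1.7]
opening: 0.0131
grip_force: 78.5
```

Run:
```python
from h import *
h=np.pi/2
rows([tipped([.529,-.198,.08],h),tipped([.529,-.198,.008],h)])
im,d=grab('top');cv2.imwrite('pics/t2.png',cv2.resize(im[130:260,210:440],None,fx=3.4,fy=3.4,interpolation=cv2.INTER_CUBIC))
```

```text
now 6.05 [ 0.5281 -0.0959  0.3794] F [-0.2  0.2 -1.7]
[-0.11, -0.01, 4.97, 0.001, -0.004, -0.001] n>= 2
[0.0, 0.0, 7.2, 0.0, 0.0, 0.0] n>= 2
```

View pics/t2.png

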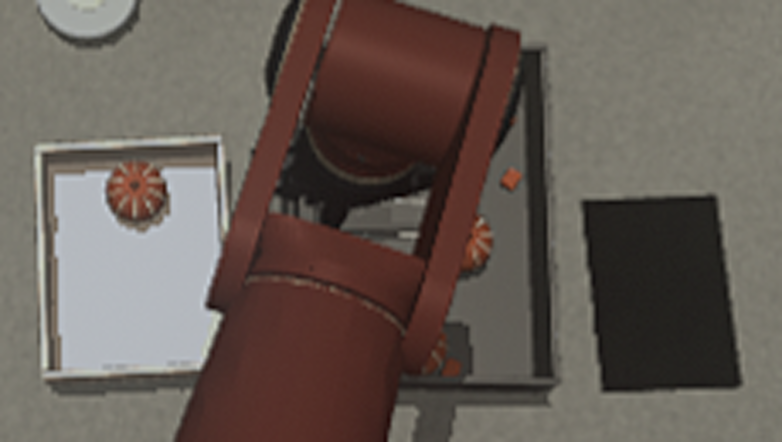

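The top view is blocked by the arm, so I'll rely on kinematics and force. Descending with force checks.

Call:
{"name": "arm_command", "arguments": {
  "plan": [
    [[-0.1,0,3,0,-0.004,0],[-0.1,0,6,0,-0.004,0],[-0.1,0,9,0,-0.004,0],[-0.1,0,10.5,0,-0.004,0],[-0.1,0,11.2,0,-0.004,0],[-0.1,0,11.7,0,-0.004,0],[-0.1,0,11.7,0,-0.004,0]]
  ]
}}

```text
t: 6.68
tool_pos: [0.5295, -0.0961, 0.2641]
tool_rot: [0.0, 3.139, 0.0]
contact_force: [-0.1, 0.6, -1.0]
opening: 0.013
grip_force: 78.5
```

Run:
```python
from h import *
h=np.pi/2
rows([tipped([.529,-.198,.0062],h)])
im,d=grab('scene');cv2.imwrite('pics/s3.png',cv2.resize(im[100:220,150:290],None,fx=5,fy=5,interpolation=cv2.INTER_CUBIC))
```

```text
now 6.68 [ 0.5295 -0.0961  0.2641] F [-0.1  0.6 -1. ]
[0.06, 0.01, 0.82, 0.0, 0.003, -0.0] n>= 1
```

View pics/s3.png

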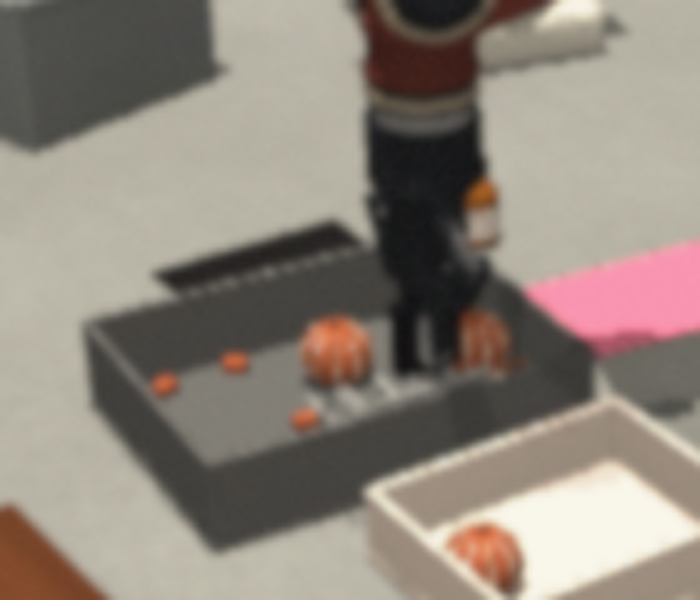

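The scene crop shows the wire tips (about 310,395) just in front of shell S1 (338,348), with chips clear. Lowering and advancing.

Call:
{"name": "arm_command", "arguments": {
  "plan": [
    [[0,0,0.4,0,0,0],[0,0,0.8,0,0,0],[0,-0.6,0.8,0,0,0],[0,-1.2,0.8,0,0,0],[0,-1.8,0.8,0,0,0],[0,-2.4,0.8,0,0,0],[0,-3,0.8,0,0,0],[0,-3.6,0.8,0,0,0],[0,-4.2,0.8,0,0,0],[0,-4.2,0.8,0,0,0]]
  ]
}}

```text
t: 7.57
tool_pos: [0.5296, -0.1392, 0.2566]
tool_rot: [0.002, 3.138, -0.001]
contact_force: [-0.1, 1.0, -2.0]
opening: 0.0129
grip_force: 79.6
```

Call:
{"name": "arm_command", "arguments": {
  "plan": [
    [[0,-0.4,0,0,0,0],[0,-0.8,0,0,0,0],[0,-1.2,0,0,0,0],[0,-1.6,0,0,0,0],[0,-2,0,0,0,0],[0,-2.4,0,0,0,0],[0,-2.8,0,0,0,0],[0,-2.8,0,0,0,0]]
  ]
}}

```text
t: 8.23
tool_pos: [0.5297, -0.1668, 0.2568]
tool_rot: [0.001, 3.137, -0.001]
contact_force: [-0.0, -0.5, -2.0]
opening: 0.013
grip_force: 79.6
```

Run:
```python
from h import *
h=np.pi/2
rows([tipped([.529,-.287,.0062],h)])
im,d=grab('scene');cv2.imwrite('pics/s4.png',cv2.resize(im[100:220,150:290],None,fx=5,fy=5,interpolation=cv2.INTER_CUBIC))
```

```text
now 8.23 [ 0.5297 -0.1668  0.2568] F [-0.  -0.5 -2. ]
[0.07, -1.82, 0.09, -0.001, 0.004, -0.0] n>= 1
```

View pics/s4.png

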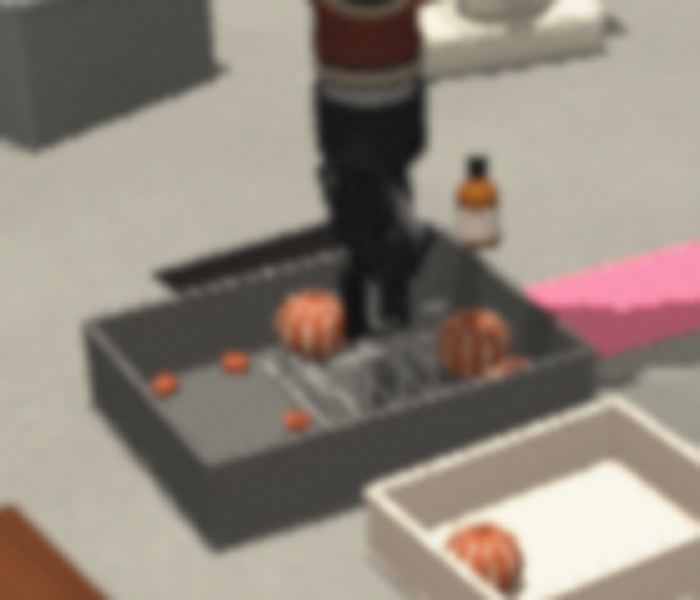

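S1 (312,322) has slid to the right wall and chips are clear. Pushing the last 18 mm slowly.

Call:
{"name": "arm_command", "arguments": {
  "plan": [
    [[0,0,0.1,0,0,0],[0,-0.3,0.1,0,0,0],[0,-0.6,0.1,0,0,0],[0,-0.8,0.1,0,0,0],[0,-1,0.1,0,0,0],[0,-1.2,0.1,0,0,0],[0,-1.2,0.1,0,0,0]]
  ]
}}

```text
t: 8.87
tool_pos: [0.5297, -0.1784, 0.2558]
tool_rot: [0.0, 3.137, -0.0]
contact_force: [1.0, -0.2, -1.9]
opening: 0.0134
grip_force: 79.6
```

Call:
{"name": "arm_command", "arguments": {
  "plan": [
    [[0,-0.2,0,0,0,0],[0,-0.4,0,0,0,0],[0,-0.6,0,0,0,0],[0,-0.6,0,0,0,0]]
  ]
}}

```text
t: 9.2
tool_pos: [0.5297, -0.1844, 0.2557]
tool_rot: [0.0, 3.138, -0.0]
contact_force: [0.6, -1.0, -1.9]
opening: 0.0131
grip_force: 79.6
```

```bash
cat >> h.py <<'E'
def red(n,im=None,d=None,area=15):
    if im is None: im,d=grab(n)
    C=cloud(n,d);hsv=cv2.cvtColor(im,cv2.COLOR_BGR2HSV)
    m=((hsv[...,0]<12)|(hsv[...,0]>172))&(hsv[...,1]>90)&(hsv[...,2]>50)&(d>0)&(C[...,2]<.3)&(C[...,2]>.005)&(C[...,0]>.38)&(C[...,0]<.75)&(abs(C[...,1])<.42)
    k,l,s,ct=cv2.connectedComponentsWithStats(m.astype(np.uint8))
    for i in range(1,k):
        if s[i,4]>=area:
            P=C[l==i];print(n,ct[i].round(1),s[i,4],'med',np.median(P,0).round(3),'ztop',np.percentile(P[:,2],97).round(3),'lo',np.percentile(P,4,axis=0).round(3),'hi',np.percentile(P,96,axis=0).round(3))
E
python3 - <<'E'
from h import *
h=np.pi/2
rows([tipped([.529,-.287,.0062],h)])
red('scene');red('top')
E
```

```text
now 9.2 [ 0.5297 -0.1844  0.2557] F [ 0.6 -1.  -1.9]
[0.07, -0.06, -0.02, -0.0, 0.004, -0.0] n>= 1
scene [220.6 108.3] 106 med [ 0.544 -0.152  0.292] ztop 0.299 lo [ 0.51  -0.177  0.284] hi [ 0.562 -0.144  0.299]
scene [210.9 164.2] 128 med [ 0.544 -0.248  0.044] ztop 0.082 lo [ 0.524 -0.285  0.025] hi [ 0.558 -0.182  0.078]
scene [244.9 168.5] 171 med [ 0.449 -0.169  0.038] ztop 0.051 lo [ 0.415 -0.195  0.016] hi [ 0.467 -0.113  0.05 ]
scene [196.6 171.8] 23 med [ 0.591 -0.275  0.011] ztop 0.017 lo [ 0.576 -0.294  0.006] hi [ 0.597 -0.264  0.017]
scene [182.6 176.2] 21 med [ 0.646 -0.271  0.012] ztop 0.018 lo [ 0.637 -0.292  0.009] hi [ 0.656 -0.265  0.017]
scene [208.9 183.5] 18 med [ 0.587 -0.178  0.012] ztop 0.015 lo [ 0.58  -0.201  0.006] hi [ 0.597 -0.172  0.015]
scene [240.7 214.2] 113 med [0.606 0.075 0.043] ztop 0.05 lo [0.592 0.054 0.029] hi [0.619 0.088 0.05 ]
top [318.4 166.9] 25 med [ 0.637 -0.153  0.016] ztop 0.02 lo [ 0.63  -0.162  0.007] hi [ 0.644 -0.147  0.019]
top [246.9 175.7] 182 med [0.602 0.06  0.045] ztop 0.052 lo [0.581 0.04  0.034] hi [0.623 0.081 0.052]
top [357.8 200.3] 89 med [ 0.526 -0.258  0.051] ztop 0.168 lo [ 0.514 -0.273  0.044] hi [ 0.537 -0.23   0.166]
top [302.1 225.8] 122 med [ 0.456 -0.097  0.045] ztop 0.051 lo [ 0.434 -0.114  0.033] hi [ 0.475 -0.084  0.051]
```

S1 rides at the tips (top z ≈ 0.051). Dish B was knocked (sample now near 0.605, 0.06), so I'll remeasure it later. Now tilt the front up so the shell slides back against the bars.

```bash
cat >> h.py <<'E'
def backed(Bp,yaw,tip=0):  # underside point at x=+8 (rear bend) given -> tcp
    c,s=np.cos(yaw),np.sin(yaw);S=np.array([[c,s,0],[-s,c,0],[0,0,1.]]).T
    Sx=R.from_rotvec(-np.radians(tip)*S[:,1]).as_matrix()@S
    return tcp(np.array(Bp)+Sx@np.array([-.008,0,.095]),yaw,tip)
E
python3 - <<'E'
from h import *
h=np.pi/2
y0=-.1844+.008
rows([backed([.5297,y0+.004,.009],h,-10),backed([.5297,y0+.01,.012],h,-30),backed([.5297,y0+.01,.10],h,-30)])
E
```

```text
now 9.3 [ 0.5297 -0.1842  0.2557] F [ 0.4 -0.  -1.5]
[-0.0, 4.73, -0.06, 0.174, 0.004, -0.0] n>= 2
[0.0, 9.13, 0.83, 0.349, -0.0, -0.0] n>= 3
[0.0, -4.4, -7.62, 0.0, 0.0, 0.0] n>= 3
```

Call:
{"name": "arm_command", "arguments": {
  "plan": [
    [[0,1.2,-0.15,0.044,0.001,0],[0,2.4,-0.15,0.087,0.002,0],[0,3.55,-0.1,0.13,0.003,0],[0,4.7,-0.06,0.174,0.004,0],[0,4.7,-0.06,0.174,0.004,0]]
  ]
}}

```text
t: 9.72
tool_pos: [0.5295, -0.1353, 0.256]
tool_rot: [0.003, -3.129, 0.273]
contact_force: [0.0, 0.4, -2.3]
opening: 0.013
grip_force: 79.6
```

Call:
{"name": "arm_command", "arguments": {
  "plan": [
    [[0,1.55,0.02,0.058,0,0],[0,3.1,0.1,0.116,0,0],[0,4.65,0.22,0.174,0,0],[0,6.15,0.38,0.233,0,0],[0,7.65,0.6,0.291,0,0],[0,9.1,0.8,0.349,0,0],[0,9.1,0.8,0.349,0,0],[0,9.1,0.8,0.349,0,0],[0,9.1,0.8,0.349,0,0]]
  ]
}}

```text
t: 10.47
tool_pos: [0.5299, -0.0495, 0.233]
tool_rot: [0.001, 3.035, -0.81]
contact_force: [0.4, 0.2, -1.7]
opening: 0.0128
grip_force: 79.7
```

Run:
```python
from h import *
h=np.pi/2
im,d=grab('scene');cv2.imwrite('pics/s5.png',cv2.resize(im[100:220,150:290],None,fx=5,fy=5,interpolation=cv2.INTER_CUBIC))
y0=-.1844+.018
rows([backed([.5297,y0,.012],h,-30),backed([.5297,y0,.10],h,-30)])
red('scene',im,d)
```

```text
now 10.52 [ 0.53   -0.0497  0.2332] F [-0.2 -0.1 -2.2]
[0.03, 0.16, 0.02, 0.002, 0.0, -0.001] n>= 1
[0.0, -4.4, -7.62, 0.0, 0.0, 0.0] n>= 3
scene [241.2 132.3] 221 med [ 0.558 -0.005  0.273] ztop 0.298 lo [ 0.537 -0.032  0.245] hi [0.565 0.052 0.297]
scene [246.6 169.7] 128 med [ 0.451 -0.162  0.035] ztop 0.136 lo [ 0.413 -0.186  0.014] hi [ 0.527 -0.034  0.135]
scene [221.4 168.8] 45 med [ 0.549 -0.165  0.065] ztop 0.104 lo [ 0.533 -0.189  0.051] hi [ 0.556 -0.123  0.102]
scene [196.7 171.8] 22 med [ 0.59  -0.273  0.012] ztop 0.017 lo [ 0.576 -0.295  0.006] hi [ 0.597 -0.266  0.017]
scene [182.4 176.3] 21 med [ 0.646 -0.271  0.013] ztop 0.017 lo [ 0.638 -0.294  0.008] hi [ 0.656 -0.261  0.017]
scene [209.  183.6] 19 med [ 0.587 -0.177  0.013] ztop 0.016 lo [ 0.581 -0.198  0.007] hi [ 0.597 -0.168  0.016]
scene [240.9 214.2] 121 med [0.606 0.076 0.044] ztop 0.05 lo [0.588 0.053 0.026] hi [0.62  0.088 0.049]
```

View pics/s5.png

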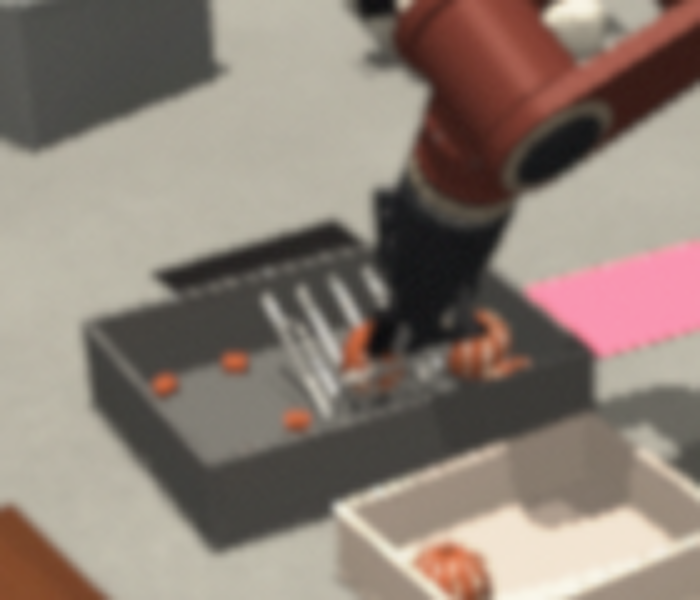

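S1 sits against the back bars, clear of the fingers. It leaves room for a second shell, so I'll take S3 on the same trip. I'll refine the positions from the first picture.

Run:
```python
from h import *
print('S3',onz('top',332,230.9,.027),'chip',onz('top',342.9,238,.011),'S2',onz('top',305,227,.027))
h=np.pi/2;y0=-.1844+.018
rows([backed([.53,y0,.12],h,-15),backed([.575,-.188,.12],0,-8),backed([.580,-.188,.045],0,8)])
```

```text
S3 [ 0.44270054 -0.1852482   0.027     ] chip [ 0.42418459 -0.21899136  0.011     ] S2 [ 0.4536924  -0.10785198  0.027     ]
now 10.52 [ 0.53   -0.0497  0.2332] F [-0.2 -0.1 -2.2]
[-0.02, -11.66, -8.29, -0.26, 0.0, -0.001] n>= 4
[-7.18, -7.72, 1.54, -0.096, 0.313, 1.54] n>= 13
[0.0, -5.31, 8.55, -0.279, 0.0, 0.0] n>= 3
```

Call:
{"name": "arm_command", "arguments": {
  "plan": [
    [[0,-2,-2.5,0,0,0],[0,-4,-5,0,0,0],[0,-6,-6,-0.06,0,0],[0,-9,-7,-0.16,0,0],[0,-11.7,-8.3,-0.26,0,0],[0,-11.7,-8.3,-0.26,0,0],[0,-11.7,-8.3,-0.26,0,0]]
  ]
}}

```text
t: 11.1
tool_pos: [0.5299, -0.1105, 0.3652]
tool_rot: [0.007, 3.11, -0.416]
contact_force: [-1.7, 1.8, -3.2]
opening: 0.013
grip_force: 79.8
```

Run:
```python
from h import *
rows([backed([.575,-.190,.12],0,-8),backed([.583,-.190,.05],0,8)])
```

```text
now 11.1 [ 0.5299 -0.1105  0.3652] F [-1.7  1.8 -3.2]
[-7.22, -7.72, 1.81, -0.096, 0.319, 1.535] n>= 13
[0.0, -5.09, 8.01, -0.279, 0.0, 0.0] n>= 3
```

Call:
{"name": "arm_command", "arguments": {
  "plan": [
    [[-7.2,-7.7,1.8,-0.096,0.319,1.535],[-7.2,-7.7,1.8,-0.096,0.319,1.535],[-7.2,-7.7,1.8,-0.096,0.319,1.535],[-7.2,-7.7,1.8,-0.096,0.319,1.535],[-7.2,-7.7,1.8,-0.096,0.319,1.535],[-7.2,-7.7,1.8,-0.096,0.319,1.535],[-7.2,-7.7,1.8,-0.096,0.319,1.535],[-7.2,-7.7,1.8,-0.096,0.319,1.535],[-7.2,-7.7,1.8,-0.096,0.319,1.535],[-7.2,-7.7,1.8,-0.096,0.319,1.535],[-7.2,-7.7,1.8,-0.096,0.319,1.535],[-7.2,-7.7,1.8,-0.096,0.319,1.535]]
  ]
}}

```text
t: 12.1
tool_pos: [0.6013, -0.1865, 0.362]
tool_rot: [-2.07, -2.217, 0.171]
contact_force: [-0.1, -1.0, -2.6]
opening: 0.0132
grip_force: 79.8
```

Run:
```python
from h import *
rows([backed([.583,-.190,.05],0,0),tipped([.474,-.190,.0075],0,8),tipped([.45,-.19,.0072],0,6),tipped([.435,-.19,.0068],0,0)])
red('top');red('scene')
im,d=grab('scene');cv2.imwrite('pics/s6.png',cv2.resize(im[100:220,150:290],None,fx=5,fy=5,interpolation=cv2.INTER_CUBIC))
```

```text
now 12.1 [ 0.6013 -0.1865  0.362 ] F [-0.1 -1.  -2.6]
[-0.17, -1.67, 6.56, -0.153, 0.006, 0.068] n>= 2
[0.0, -3.47, 3.07, -0.14, 0.0, 0.0] n>= 2
[0.0, -1.52, 0.07, 0.035, 0.0, 0.0] n>= 1
[0.0, 1.06, 1.09, 0.105, 0.0, 0.0] n>= 1
top [246.9 175.7] 181 med [0.602 0.06  0.045] ztop 0.052 lo [0.582 0.04  0.033] hi [0.625 0.081 0.052]
scene [217.5 144.3] 71 med [ 0.55  -0.169  0.161] ztop 0.179 lo [ 0.537 -0.186  0.146] hi [ 0.563 -0.161  0.172]
scene [244.9 168.5] 166 med [ 0.45  -0.169  0.038] ztop 0.05 lo [ 0.415 -0.197  0.016] hi [ 0.466 -0.114  0.05 ]
scene [196.5 171.9] 22 med [ 0.59  -0.274  0.013] ztop 0.017 lo [ 0.578 -0.294  0.007] hi [ 0.598 -0.27   0.017]
scene [182.6 176.2] 20 med [ 0.646 -0.273  0.012] ztop 0.016 lo [ 0.637 -0.293  0.006] hi [ 0.654 -0.265  0.016]
scene [209.  183.2] 22 med [ 0.587 -0.179  0.013] ztop 0.018 lo [ 0.576 -0.203  0.006] hi [ 0.595 -0.171  0.017]
scene [240.7 214.3] 115 med [0.606 0.076 0.043] ztop 0.05 lo [0.591 0.054 0.027] hi [0.619 0.088 0.049]
```

View pics/s6.png

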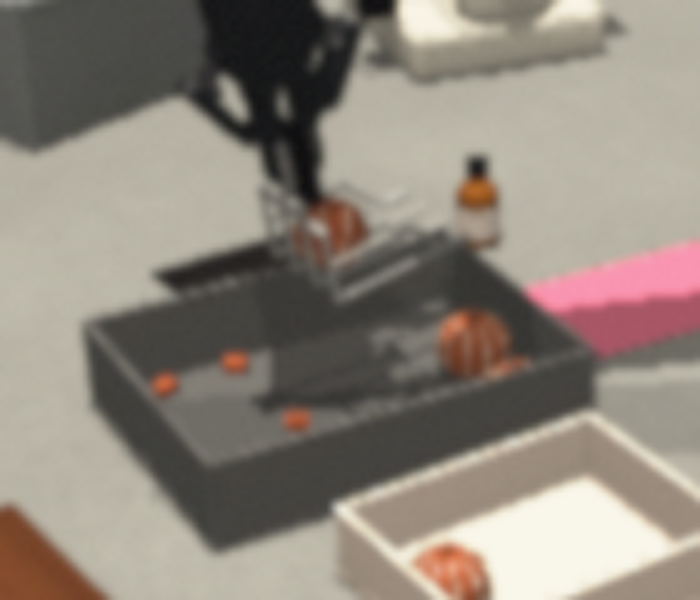

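S1 (335,235) rides safely in the back; S3 (473,343) waits at the near wall. Descending, tips slightly down to pass over the chip at (297,420).

Call:
{"name": "arm_command", "arguments": {
  "plan": [
    [[-0.2,-1,3,-0.076,0.003,0.035],[-0.2,-1.7,5,-0.153,0.006,0.068],[-0.2,-1.7,6.5,-0.153,0.006,0.068],[-0.2,-1.7,6.5,-0.153,0.006,0.068]]
  ]
}}

```text
t: 12.58
tool_pos: [0.573, -0.1906, 0.298]
tool_rot: [-2.208, -2.227, 0.002]
contact_force: [-1.2, 0.4, -3.2]
opening: 0.013
grip_force: 79.8
```

Call:
{"name": "arm_command", "arguments": {
  "plan": [
    [[0,-1.2,1,-0.047,0,0],[0,-2.3,2,-0.093,0,0],[0,-3.5,2.9,-0.14,0,0],[0,-3.5,3,-0.14,0,0],[0,-3.5,3,-0.14,0,0]]
  ]
}}

```text
t: 13.0
tool_pos: [0.5404, -0.1916, 0.2733]
tool_rot: [2.14, 2.156, 0.153]
contact_force: [0.4, 0.0, -1.1]
opening: 0.0134
grip_force: 79.8
```

Run:
```python
from h import *
rows([tipped([.474,-.190,.0075],0,8),tipped([.455,-.19,.0072],0,8),tipped([.448,-.19,.0068],0,0),tipped([.418,-.19,.0064],0,0)])
```

```text
now 13.0 [ 0.5404 -0.1916  0.2733] F [ 0.4  0.  -1.1]
[0.16, -0.08, 0.43, 0.003, -0.001, 0.007] n>= 1
[0.0, -1.89, -0.23, 0.0, 0.0, 0.0] n>= 1
[0.0, 2.68, 1.6, 0.14, 0.0, 0.0] n>= 2
[0.0, -3.0, 0.04, 0.0, 0.0, 0.0] n>= 1
```

Call:
{"name": "arm_command", "arguments": {
  "plan": [
    [[0.15,-0.1,0.4,0.003,0,0.007],[0.15,-0.7,0.33,0.003,0,0.007],[0.15,-1.4,0.25,0.003,0,0.007],[0.15,-2,0.2,0.003,0,0.007],[0.15,-2,0.2,0.003,0,0.007]]
  ]
}}

```text
t: 13.42
tool_pos: [0.5203, -0.1905, 0.2688]
tool_rot: [2.15, 2.148, 0.153]
contact_force: [0.2, 0.9, -2.0]
opening: 0.0132
grip_force: 79.8
```

Call:
{"name": "arm_command", "arguments": {
  "plan": [
    [[0,0.65,0.45,0.035,0,0],[0,1.35,0.85,0.07,0,0],[0,2,1.25,0.105,0,0],[0,2.7,1.6,0.14,0,0],[0,2.7,1.6,0.14,0,0]]
  ]
}}

```text
t: 13.83
tool_pos: [0.551, -0.1907, 0.2567]
tool_rot: [2.221, 2.22, 0.003]
contact_force: [0.5, 0.7, -3.4]
opening: 0.0134
grip_force: 79.8
```

Run:
```python
from h import *
rows([tipped([.435,-.19,.0062],0,0),tipped([.418,-.19,.0062],0,0)])
red('scene')
```

```text
now 13.83 [ 0.551  -0.1907  0.2567] F [ 0.5  0.7 -3.4]
[0.07, -1.4, 0.08, 0.002, -0.001, -0.001] n>= 1
[0.0, -1.7, 0.0, 0.0, 0.0, 0.0] n>= 1
scene [214.  108.8] 102 med [ 0.564 -0.158  0.292] ztop 0.3 lo [ 0.531 -0.184  0.284] hi [ 0.584 -0.151  0.299]
scene [239.1 167.8] 311 med [ 0.459 -0.176  0.043] ztop 0.058 lo [ 0.416 -0.202  0.017] hi [ 0.514 -0.161  0.058]
scene [196.6 171.8] 23 med [ 0.59  -0.275  0.012] ztop 0.017 lo [ 0.576 -0.293  0.006] hi [ 0.595 -0.267  0.017]
scene [182.4 176.3] 21 med [ 0.646 -0.272  0.012] ztop 0.016 lo [ 0.638 -0.294  0.007] hi [ 0.656 -0.264  0.016]
scene [208.9 183.3] 19 med [ 0.589 -0.178  0.013] ztop 0.016 lo [ 0.578 -0.202  0.007] hi [ 0.596 -0.17   0.016]
scene [240.7 214.2] 114 med [0.606 0.077 0.044] ztop 0.051 lo [0.592 0.055 0.026] hi [0.62  0.089 0.05 ]
```

Run:
```python
from h import *
im,d=grab('scene');cv2.imwrite('pics/s7.png',cv2.resize(im[120:205,170:280],None,fx=7,fy=7,interpolation=cv2.INTER_CUBIC))
```

```text
(no output)
```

View pics/s7.png

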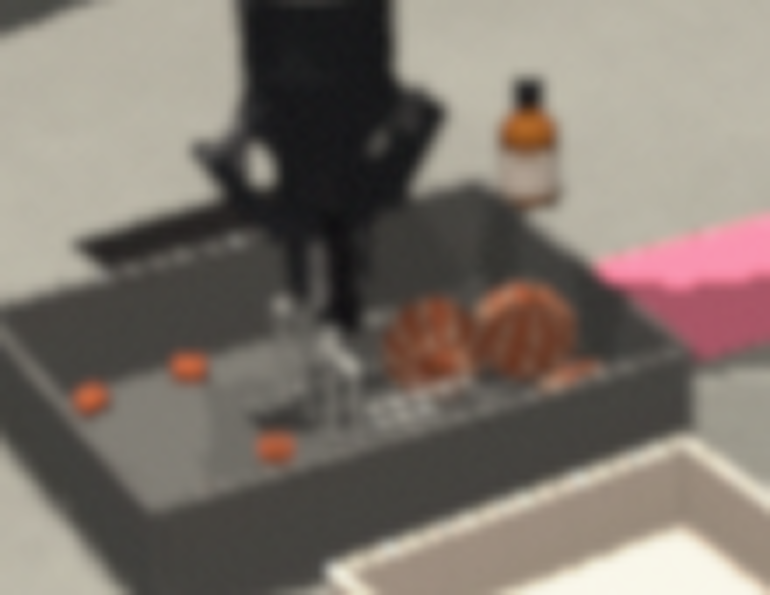

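S1 (428,343) slid forward to touch S3 (525,330), but both are in line in the scoop lane. Pushing on will slide S1 back as S3 mounts the tips.

Call:
{"name": "arm_command", "arguments": {
  "plan": [
    [[0,-0.3,0.08,0,0,0],[0,-0.6,0.08,0,0,0],[0,-0.9,0.08,0,0,0],[0,-1.2,0.08,0,0,0],[0,-1.5,0.08,0,0,0],[0,-1.8,0.08,0,0,0],[0,-2,0.08,0,0,0],[0,-2,0.08,0,0,0]]
  ]
}}

```text
t: 14.6
tool_pos: [0.5297, -0.1906, 0.2559]
tool_rot: [2.222, 2.22, 0.003]
contact_force: [-0.3, -1.0, -1.7]
opening: 0.0128
grip_force: 79.8
```

Call:
{"name": "arm_command", "arguments": {
  "plan": [
    [[0,-0.25,0,0,0,0],[0,-0.5,0,0,0,0],[0,-0.75,0,0,0,0],[0,-1,0,0,0,0],[0,-1,0,0,0,0]]
  ]
}}

```text
t: 15.02
tool_pos: [0.5197, -0.1906, 0.2558]
tool_rot: [2.222, 2.22, 0.003]
contact_force: [0.7, -0.4, -1.8]
opening: 0.0134
grip_force: 79.8
```

Run:
```python
from h import *
rows([tipped([.418,-.19,.0062],0,0)])
red('scene')
im,d=grab('scene');cv2.imwrite('pics/s8.png',cv2.resize(im[120:205,170:280],None,fx=7,fy=7,interpolation=cv2.INTER_CUBIC))
```

```text
now 15.02 [ 0.5197 -0.1906  0.2558] F [ 0.7 -0.4 -1.8]
[0.06, 0.03, -0.01, 0.001, -0.001, -0.001] n>= 1
scene [222. 107.] 102 med [ 0.535 -0.159  0.292] ztop 0.3 lo [ 0.504 -0.184  0.284] hi [ 0.553 -0.152  0.299]
scene [240.7 167.2] 248 med [ 0.455 -0.172  0.046] ztop 0.058 lo [ 0.421 -0.195  0.022] hi [ 0.507 -0.12   0.058]
scene [196.7 171.8] 22 med [ 0.59  -0.273  0.013] ztop 0.018 lo [ 0.577 -0.295  0.008] hi [ 0.598 -0.265  0.018]
scene [182.5 176.3] 22 med [ 0.645 -0.273  0.012] ztop 0.017 lo [ 0.635 -0.296  0.006] hi [ 0.656 -0.263  0.016]
scene [209.1 183.7] 18 med [ 0.587 -0.177  0.014] ztop 0.016 lo [ 0.58  -0.191  0.007] hi [ 0.596 -0.171  0.016]
scene [240.7 214.2] 113 med [0.606 0.076 0.043] ztop 0.051 lo [0.591 0.054 0.028] hi [0.619 0.088 0.05 ]
```

View pics/s8.png

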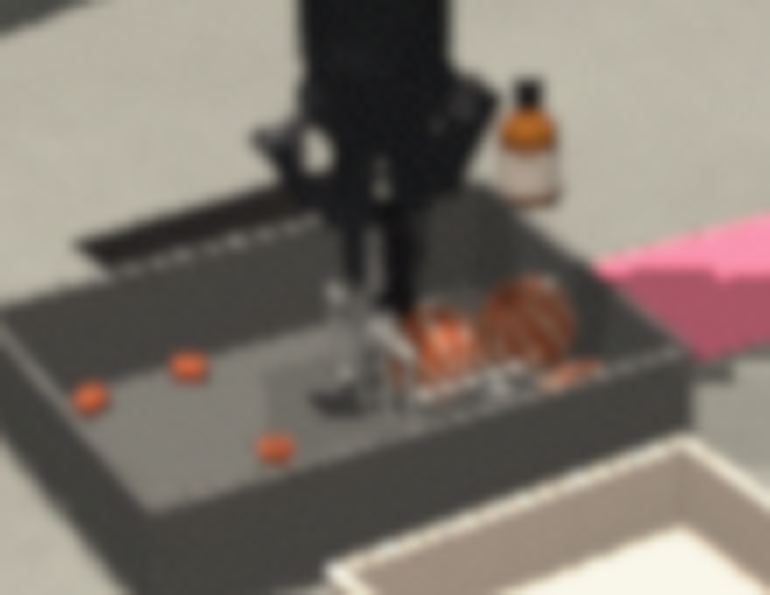

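Both shells are in the scoop (440,345 and 528,325). Tilt back to seat them, then lift.

Run:
```python
from h import *
b=.5197+.008
rows([backed([b+.004,-.19,.009],0,-10),backed([b+.006,-.19,.012],0,-24),backed([b+.006,-.19,.14],0,-24)])
```

```text
now 15.12 [ 0.52   -0.1906  0.256 ] F [ 0.2  0.5 -1.6]
[0.06, 4.72, -0.02, 0.177, -0.001, -0.001] n>= 2
[0.0, 6.21, 0.22, 0.244, 0.0, 0.0] n>= 2
[0.0, -5.21, -11.69, 0.0, 0.0, 0.0] n>= 4
```

Call:
{"name": "arm_command", "arguments": {
  "plan": [
    [[0,1.2,-0.12,0.044,0,0],[0,2.4,-0.12,0.088,0,0],[0,3.55,-0.08,0.133,0,0],[0,4.7,-0.02,0.177,0,0],[0,4.7,-0.02,0.177,0,0]]
  ]
}}

```text
t: 15.53
tool_pos: [0.5688, -0.1907, 0.2564]
tool_rot: [-2.13, -2.13, 0.185]
contact_force: [0.1, 0.3, -2.9]
opening: 0.013
grip_force: 79.8
```

Call:
{"name": "arm_command", "arguments": {
  "plan": [
    [[0,1.55,0,0.061,0,0],[0,3.1,0.04,0.122,0,0],[0,4.65,0.12,0.183,0,0],[0,6.2,0.22,0.244,0,0],[0,6.2,0.22,0.244,0,0],[0,6.2,0.22,0.244,0,0]]
  ]
}}

```text
t: 16.03
tool_pos: [0.6278, -0.1906, 0.2426]
tool_rot: [-1.991, -1.99, 0.421]
contact_force: [-0.1, -0.3, -2.4]
opening: 0.0126
grip_force: 79.8
```

Call:
{"name": "arm_command", "arguments": {
  "plan": [
    [[0,-0.6,-1.2,0,0,0],[0,-1.5,-3.5,0,0,0],[0,-3,-6.5,0,0,0],[0,-4.3,-9.5,0,0,0],[0,-5.2,-11.7,0,0,0],[0,-5.2,-11.7,0,0,0]]
  ]
}}

```text
t: 16.53
tool_pos: [0.628, -0.1913, 0.3811]
tool_rot: [-2.002, -1.997, 0.416]
contact_force: [0.2, -0.2, -1.3]
opening: 0.0134
grip_force: 79.9
```

Run:
```python
from h import *
rows([]);red('scene');
im,d=grab('scene');cv2.imwrite('pics/s9.png',cv2.resize(im[100:250,170:340],None,fx=4,fy=4,interpolation=cv2.INTER_CUBIC))
im,d=grab('top');C=cloud('top',d);h=C[...,2];reg=np.zeros(d.shape,bool);reg[120:260,206:290]=1
m=reg&(d>0)&(h>.047)&(h<.063)&(im.min(2)>110)&(C[...,1]>-.06)&(C[...,1]<.16);P=C[m];print('dishB',cv2.minAreaRect(P[:,:2].astype(np.float32)*1000),P.min(0),P.max(0));red('top',im,d)
```

```text
now 16.53 [ 0.628  -0.1913  0.3811] F [ 0.2 -0.2 -1.3]
scene [228.3 128.3] 255 med [ 0.498 -0.175  0.204] ztop 0.228 lo [ 0.47  -0.191  0.182] hi [ 0.542 -0.165  0.228]
scene [244.4 166.9] 22 med [ 0.422 -0.216  0.013] ztop 0.016 lo [ 0.409 -0.232  0.006] hi [ 0.431 -0.21   0.016]
scene [196.6 172.2] 21 med [ 0.591 -0.276  0.011] ztop 0.015 lo [ 0.581 -0.292  0.008] hi [ 0.599 -0.263  0.015]
scene [251.5 172.5] 16 med [ 0.452 -0.116  0.048] ztop 0.059 lo [ 0.411 -0.18   0.008] hi [ 0.47  -0.096  0.057]
scene [182.6 176.4] 20 med [ 0.646 -0.272  0.013] ztop 0.018 lo [ 0.639 -0.292  0.008] hi [ 0.656 -0.266  0.017]
scene [208.9 183.3] 22 med [ 0.587 -0.177  0.012] ztop 0.018 lo [ 0.578 -0.205  0.005] hi [ 0.597 -0.171  0.018]
scene [240.7 214.3] 115 med [0.605 0.077 0.044] ztop 0.051 lo [0.591 0.055 0.028] hi [0.619 0.088 0.05 ]
dishB ((540.5777587890625, 61.49188232421875), (202.29782104492188, 162.01177978515625), 3.015934705734253) [ 0.43718822 -0.02324267  0.0470028 ] [0.64453467 0.14506429 0.06092309]
top [247.  175.6] 182 med [0.603 0.06  0.045] ztop 0.051 lo [0.581 0.04  0.032] hi [0.624 0.081 0.051]
```

View pics/s9.png

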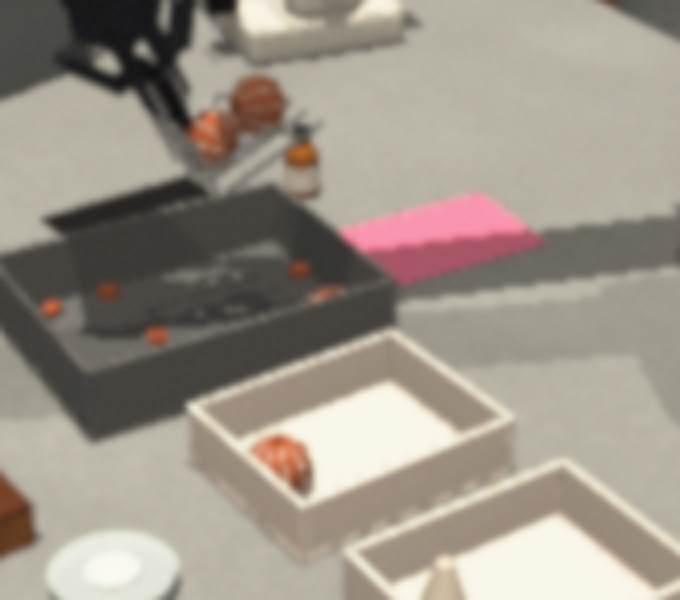

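Scene crop: both shells are seated in the lifted scoop (212,135 and 258,102), nothing else rides with them, and chips remain in the tray. Dish B is now at (0.5406, 0.0615), yaw 3°. Plan the transfer.

```bash
cat >> h.py <<'E'
DC=np.array([.5406,.0615]);DY=.052
def D(u,v,z): c,s=np.cos(DY),np.sin(DY);return np.array([DC[0]+c*u-s*v,DC[1]+s*u+c*v,z])
E
python3 - <<'E'
from h import *
print('ref',onz('top',247,175.6,.028))
rows([backed(D(.026,-.029,.13),DY,-18),backed(D(.026,-.029,.03),DY,-12),tipped(D(-.084,-.029,.010),DY,0),tipped(D(-.084,-.029,.0085),DY,16),tipped(D(-.082,-.029,.0085),DY,28)])
E
```

```text
ref [0.6063938  0.06099792 0.028     ]
now 16.68 [ 0.627  -0.1907  0.3715] F [ 0.4 -0.2 -3.2]
[22.83, 1.01, -0.25, -0.104, -0.02, -0.049] n>= 6
[-0.0, 0.48, 9.73, -0.105, 0.0, 0.0] n>= 3
[-0.0, -4.76, 2.67, -0.209, -0.0, -0.0] n>= 2
[0.0, -7.28, -1.69, -0.279, -0.0, 0.0] n>= 3
[-0.0, -5.22, -1.52, -0.209, -0.0, -0.0] n>= 2
```

Call:
{"name": "arm_command", "arguments": {
  "plan": [
    [[1,0.1,0,0,0,0],[3,0.2,0,0,0,0],[6,0.3,0,-0.02,0,-0.01],[9,0.5,0,-0.04,-0.01,-0.02],[12,0.6,-0.1,-0.06,-0.01,-0.03],[15,0.7,-0.2,-0.08,-0.02,-0.04],[18,0.8,-0.2,-0.1,-0.02,-0.049],[20.5,0.9,-0.2,-0.104,-0.02,-0.049],[22,1,-0.2,-0.104,-0.02,-0.049],[22.8,1,-0.2,-0.104,-0.02,-0.049],[22.8,1,-0.2,-0.104,-0.02,-0.049],[22.8,1,-0.2,-0.104,-0.02,-0.049]]
  ]
}}

```text
t: 17.68
tool_pos: [0.638, 0.0368, 0.3684]
tool_rot: [-2.0, -2.107, 0.337]
contact_force: [-0.7, -0.1, -1.9]
opening: 0.0131
grip_force: 79.8
```

Run:
```python
from h import *
rows([backed(D(.026,-.029,.03),DY,-12),tipped(D(-.084,-.029,.010),DY,0)])
red('scene')
```

```text
now 17.68 [0.638  0.0368 0.3684] F [-0.7 -0.1 -1.9]
[0.08, 0.42, 9.59, -0.107, 0.001, -0.0] n>= 3
[-0.0, -4.76, 2.67, -0.209, -0.0, -0.0] n>= 2
scene [257.4 163.2] 318 med [0.522 0.047 0.183] ztop 0.202 lo [0.493 0.026 0.162] hi [0.566 0.058 0.202]
scene [196.4 171.8] 21 med [ 0.591 -0.276  0.012] ztop 0.017 lo [ 0.581 -0.292  0.006] hi [ 0.596 -0.268  0.017]
scene [182.5 176.3] 22 med [ 0.646 -0.275  0.012] ztop 0.016 lo [ 0.637 -0.292  0.006] hi [ 0.654 -0.264  0.016]
scene [209.  183.5] 20 med [ 0.586 -0.18   0.012] ztop 0.017 lo [ 0.579 -0.202  0.005] hi [ 0.596 -0.17   0.016]
scene [240.7 213.7] 133 med [0.605 0.074 0.043] ztop 0.051 lo [0.589 0.051 0.026] hi [0.621 0.089 0.05 ]
```

Call:
{"name": "arm_command", "arguments": {
  "plan": [
    [[0.1,0.1,1.5,0,0,0],[0.1,0.2,4,-0.03,0,0],[0.1,0.3,6.5,-0.06,0,0],[0.1,0.4,8.5,-0.1,0,0],[0.1,0.4,9.6,-0.107,0,0],[0.1,0.4,9.6,-0.107,0,0],[0.1,0.4,9.6,-0.107,0,0]]
  ]
}}

```text
t: 18.32
tool_pos: [0.6115, 0.0359, 0.2754]
tool_rot: [-2.059, -2.165, 0.229]
contact_force: [0.3, 0.1, -2.4]
opening: 0.0133
grip_force: 79.8
```

Call:
{"name": "arm_command", "arguments": {
  "plan": [
    [[0,-1,0.6,-0.042,0,0],[0,-1.95,1.15,-0.084,0,0],[0,-2.9,1.7,-0.126,0,0],[0,-3.85,2.2,-0.168,0,0],[0,-4.75,2.65,-0.209,0,0],[0,-4.75,2.65,-0.209,0,0],[0,-4.75,2.65,-0.209,0,0]]
  ]
}}

```text
t: 18.9
tool_pos: [0.5606, 0.0338, 0.2619]
tool_rot: [2.163, 2.276, 0.002]
contact_force: [-0.0, 0.5, -2.1]
opening: 0.0126
grip_force: 79.8
```

Run:
```python
from h import *
rows([tipped(D(-.084,-.029,.0085),DY,0),tipped(D(-.084,-.029,.0085),DY,8),tipped(D(-.084,-.029,.0085),DY,16),tipped(D(-.083,-.029,.0085),DY,22),tipped(D(-.082,-.029,.0085),DY,28)])
red('scene')
```

```text
now 18.9 [0.5606 0.0338 0.2619] F [-0.   0.5 -2.1]
[-0.03, -0.05, 0.37, 0.002, 0.001, -0.001] n>= 1
[-0.0, -3.57, -1.18, -0.14, 0.0, -0.0] n>= 2
[0.0, -3.57, -1.18, -0.14, -0.0, 0.0] n>= 2
[-0.0, -2.57, -0.9, -0.105, -0.0, -0.0] n>= 1
[-0.0, -2.57, -0.89, -0.105, -0.0, -0.0] n>= 1
scene [246.9 134.7] 90 med [0.577 0.066 0.295] ztop 0.299 lo [0.544 0.039 0.289] hi [0.594 0.073 0.299]
scene [263.7 161. ] 19 med [0.502 0.043 0.183] ztop 0.193 lo [0.497 0.028 0.168] hi [0.514 0.047 0.192]
scene [196.5 171.7] 22 med [ 0.591 -0.275  0.013] ztop 0.017 lo [ 0.576 -0.292  0.007] hi [ 0.597 -0.269  0.017]
scene [182.6 176.4] 20 med [ 0.646 -0.271  0.014] ztop 0.017 lo [ 0.637 -0.294  0.007] hi [ 0.656 -0.261  0.016]
scene [209.1 183.6] 19 med [ 0.589 -0.176  0.014] ztop 0.017 lo [ 0.578 -0.2    0.006] hi [ 0.596 -0.169  0.017]
scene [261.9 197.9] 243 med [0.506 0.047 0.053] ztop 0.066 lo [0.48  0.024 0.035] hi [0.548 0.059 0.066]
scene [241.1 214. ] 126 med [0.604 0.076 0.044] ztop 0.05 lo [0.587 0.052 0.027] hi [0.619 0.09  0.05 ]
```

Call:
{"name": "arm_command", "arguments": {
  "plan": [
    [[0,0,0.2,0,0,0],[0,0,0.35,0,0,0],[0,-0.9,0.08,-0.035,0,0],[0,-1.8,-0.22,-0.07,0,0],[0,-2.7,-0.5,-0.105,0,0],[0,-3.6,-0.8,-0.14,0,0]]
  ]
}}

```text
t: 19.45
tool_pos: [0.5243, 0.0322, 0.2686]
tool_rot: [2.093, 2.205, 0.156]
contact_force: [-1.1, -0.1, -1.8]
opening: 0.0128
grip_force: 79.8
```

Call:
{"name": "arm_command", "arguments": {
  "plan": [
    [[0,-0.9,-0.27,-0.035,0,0],[0,-1.8,-0.57,-0.07,0,0],[0,-2.7,-0.87,-0.105,0,0],[0,-3.57,-1.18,-0.14,0,0]]
  ]
}}

```text
t: 19.78
tool_pos: [0.4872, 0.0303, 0.2754]
tool_rot: [2.019, 2.127, 0.302]
contact_force: [0.5, -0.2, -2.9]
opening: 0.0133
grip_force: 79.8
```

Call:
{"name": "arm_command", "arguments": {
  "plan": [
    [[0,-0.85,-0.28,-0.035,0,0],[0,-1.7,-0.58,-0.07,0,0],[0,-2.57,-0.9,-0.105,0,0],[0,-2.57,-0.9,-0.105,0,0]]
  ]
}}

```text
t: 20.12
tool_pos: [0.4593, 0.029, 0.2765]
tool_rot: [1.961, 2.066, 0.403]
contact_force: [0.6, -0.8, -2.7]
opening: 0.0131
grip_force: 79.8
```

Run:
```python
from h import *
rows([tipped(D(-.083,-.029,.0085),DY,22),tipped(D(-.082,-.029,.0085),DY,28),tipped(D(-.07,-.029,.0085),DY,34)])
red('scene')
```

```text
now 20.12 [0.4593 0.029  0.2765] F [ 0.6 -0.8 -2.7]
[-0.08, 0.15, -0.13, 0.001, 0.0, -0.0] n>= 1
[-0.0, -2.57, -0.89, -0.105, -0.0, -0.0] n>= 1
[-0.0, -1.61, -0.37, -0.105, 0.0, 0.0] n>= 1
scene [276.2 161.9] 59 med [0.457 0.043 0.162] ztop 0.19 lo [0.432 0.032 0.146] hi [0.481 0.047 0.189]
scene [244.4 166.7] 22 med [ 0.422 -0.216  0.011] ztop 0.016 lo [ 0.411 -0.237  0.008] hi [ 0.43  -0.207  0.016]
scene [196.5 171.9] 22 med [ 0.59  -0.275  0.011] ztop 0.017 lo [ 0.58  -0.292  0.008] hi [ 0.598 -0.265  0.017]
scene [182.4 176.3] 19 med [ 0.646 -0.273  0.012] ztop 0.017 lo [ 0.637 -0.293  0.008] hi [ 0.655 -0.265  0.016]
scene [209.1 183.6] 19 med [ 0.587 -0.176  0.014] ztop 0.017 lo [ 0.578 -0.199  0.006] hi [ 0.596 -0.17   0.017]
scene [268.8 193. ] 166 med [0.481 0.047 0.061] ztop 0.082 lo [0.458 0.024 0.045] hi [0.52  0.058 0.082]
scene [255.6 195.6] 31 med [0.537 0.049 0.072] ztop 0.082 lo [0.528 0.041 0.056] hi [0.543 0.056 0.081]
scene [240.7 214.2] 114 med [0.606 0.077 0.044] ztop 0.051 lo [0.591 0.054 0.026] hi [0.62  0.087 0.051]
```

Call:
{"name": "arm_command", "arguments": {
  "plan": [
    [[0,-0.8,-0.35,-0.035,0,0],[0,-1.6,-0.65,-0.07,0,0],[0,-2.4,-1,-0.105,0,0],[0,-2.4,-1,-0.105,0,0]]
  ]
}}

```text
t: 20.5
tool_pos: [0.4338, 0.0276, 0.2767]
tool_rot: [1.901, 2.002, 0.501]
contact_force: [0.8, -0.4, -2.7]
opening: 0.0132
grip_force: 79.7
```

Run:
```python
from h import *
rows([tipped(D(-.074,-.029,.0085),DY,34),tipped(D(-.055,-.029,.0085),DY,39),tipped(D(-.035,-.029,.0085),DY,42),tipped(D(-.01,-.029,.0095),DY,45),tipped(D(.04,-.029,.08),DY,45)])
red('scene')
```

```text
now 20.5 [0.4338 0.0276 0.2767] F [ 0.8 -0.4 -2.7]
[-0.07, -2.02, -0.6, -0.103, 0.0, -0.0] n>= 1
[0.0, -0.64, 0.27, -0.087, -0.0, 0.0] n>= 1
[0.0, 0.23, 0.76, -0.052, 0.0, -0.0] n>= 1
[-0.0, 0.6, 1.1, -0.052, 0.0, 0.0] n>= 1
[0.0, 8.52, -1.45, 0.0, 0.0, 0.0] n>= 3
scene [278.6 161.5] 66 med [0.447 0.042 0.16 ] ztop 0.19 lo [0.418 0.034 0.148] hi [0.487 0.052 0.188]
scene [244.5 166.6] 23 med [ 0.42  -0.216  0.013] ztop 0.019 lo [ 0.411 -0.239  0.007] hi [ 0.431 -0.209  0.019]
scene [196.5 171.9] 22 med [ 0.59  -0.275  0.013] ztop 0.018 lo [ 0.581 -0.292  0.007] hi [ 0.597 -0.263  0.017]
scene [251.9 172.5] 15 med [ 0.456 -0.113  0.049] ztop 0.129 lo [ 0.41  -0.177  0.01 ] hi [0.518 0.009 0.129]
scene [182.6 176.4] 20 med [ 0.646 -0.271  0.013] ztop 0.018 lo [ 0.638 -0.292  0.008] hi [ 0.657 -0.262  0.018]
scene [209.1 183.7] 18 med [ 0.587 -0.178  0.014] ztop 0.017 lo [ 0.581 -0.189  0.008] hi [ 0.597 -0.17   0.017]
scene [256.9 192.6] 38 med [0.532 0.048 0.082] ztop 0.093 lo [0.522 0.042 0.063] hi [0.54  0.054 0.093]
scene [269.8 191.7] 128 med [0.478 0.047 0.065] ztop 0.086 lo [0.46  0.027 0.049] hi [0.515 0.057 0.085]
scene [268.6 199.6] 20 med [0.487 0.05  0.039] ztop 0.043 lo [0.477 0.038 0.03 ] hi [0.495 0.055 0.043]
scene [240.7 214.2] 114 med [0.606 0.076 0.043] ztop 0.051 lo [0.591 0.054 0.028] hi [0.62  0.087 0.05 ]
```

Call:
{"name": "arm_command", "arguments": {
  "plan": [
    [[0,-0.7,-0.2,-0.034,0,0],[0,-1.4,-0.4,-0.069,0,0],[0,-2,-0.6,-0.103,0,0],[0,-2,-0.6,-0.103,0,0],[0,-2,-0.6,-0.103,0,0]]
  ]
}}

```text
t: 20.97
tool_pos: [0.4142, 0.0265, 0.2731]
tool_rot: [1.84, 1.938, 0.591]
contact_force: [0.4, -0.7, -1.7]
opening: 0.0131
grip_force: 79.8
```

Call:
{"name": "arm_command", "arguments": {
  "plan": [
    [[0,-0.2,0.05,-0.03,0,0],[0,-0.4,0.15,-0.06,0,0],[0,-0.64,0.27,-0.087,0,0],[0,-0.64,0.27,-0.087,0,0],[0,-0.64,0.27,-0.087,0,0]]
  ]
}}

```text
t: 21.38
tool_pos: [0.4106, 0.0263, 0.2674]
tool_rot: [1.786, 1.881, 0.666]
contact_force: [1.3, 0.1, -3.0]
opening: 0.013
grip_force: 79.7
```

Run:
```python
from h import *
rows([tipped(D(-.055,-.029,.0085),DY,39),tipped(D(-.035,-.029,.0085),DY,42),tipped(D(-.01,-.029,.0095),DY,45),tipped(D(.04,-.029,.08),DY,45)])
red('scene')
im,d=grab('scene');cv2.imwrite('pics/s10.png',cv2.resize(im[140:240,200:330],None,fx=6,fy=6,interpolation=cv2.INTER_CUBIC))
```

```text
now 21.38 [0.4106 0.0263 0.2674] F [ 1.3  0.1 -3. ]
[-0.06, -0.14, -0.02, -0.0, 0.0, -0.0] n>= 1
[0.0, 0.23, 0.76, -0.052, 0.0, -0.0] n>= 1
[-0.0, 0.6, 1.1, -0.052, 0.0, 0.0] n>= 1
[0.0, 8.52, -1.45, 0.0, 0.0, 0.0] n>= 3
scene [299.9 121. ] 19 med [0.388 0.062 0.295] ztop 0.299 lo [0.381 0.059 0.287] hi [0.399 0.064 0.299]
scene [279.2 161.6] 70 med [0.444 0.041 0.157] ztop 0.199 lo [0.414 0.029 0.149] hi [0.495 0.056 0.198]
scene [271.9 158.9] 17 med [0.47  0.038 0.176] ztop 0.192 lo [0.464 0.023 0.164] hi [0.477 0.046 0.191]
scene [244.5 166.7] 22 med [ 0.423 -0.216  0.013] ztop 0.018 lo [ 0.41  -0.232  0.007] hi [ 0.429 -0.208  0.018]
scene [196.6 171.8] 23 med [ 0.591 -0.276  0.013] ztop 0.018 lo [ 0.578 -0.289  0.006] hi [ 0.596 -0.267  0.018]
scene [182.5 176.3] 22 med [ 0.645 -0.271  0.013] ztop 0.018 lo [ 0.638 -0.291  0.007] hi [ 0.655 -0.263  0.018]
scene [209.2 183.7] 16 med [ 0.587 -0.177  0.013] ztop 0.015 lo [ 0.58  -0.187  0.008] hi [ 0.596 -0.172  0.015]
scene [254.9 189.4] 20 med [0.528 0.031 0.08 ] ztop 0.088 lo [ 0.493 -0.025  0.05 ] hi [0.535 0.036 0.088]
scene [269.1 194.6] 164 med [0.479 0.05  0.053] ztop 0.087 lo [0.459 0.029 0.027] hi [0.52  0.058 0.087]
scene [262.  198.7] 59 med [0.516 0.048 0.056] ztop 0.071 lo [0.491 0.035 0.026] hi [0.532 0.058 0.071]
scene [240.7 214.2] 117 med [0.605 0.076 0.044] ztop 0.051 lo [0.59  0.054 0.027] hi [0.62  0.088 0.051]
```

View pics/s10.png

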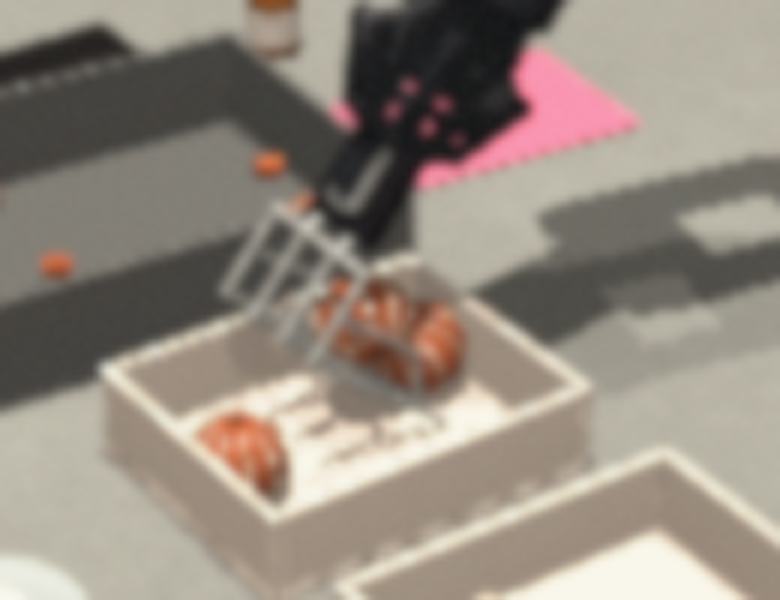

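Front shell (440,345) is down at the near wall; the second (370,305) still rides on the wires behind it. Withdraw slowly backwards.

Call:
{"name": "arm_command", "arguments": {
  "plan": [
    [[0,0,0.1,-0.013,0,0],[0,0,0.25,-0.026,0,0],[0,0.05,0.45,-0.039,0,0],[0,0.1,0.6,-0.052,0,0],[0,0.1,0.72,-0.052,0,0],[0,0.1,0.72,-0.052,0,0]]
  ]
}}

```text
t: 21.98
tool_pos: [0.4153, 0.0266, 0.2617]
tool_rot: [1.753, 1.847, 0.708]
contact_force: [0.3, 0.3, -1.8]
opening: 0.0132
grip_force: 79.9
```

Call:
{"name": "arm_command", "arguments": {
  "plan": [
    [[0,0.1,0.2,-0.013,0,0],[0,0.2,0.4,-0.026,0,0],[0,0.35,0.65,-0.039,0,0],[0,0.5,0.9,-0.052,0,0],[0,0.6,1.1,-0.052,0,0],[0,0.6,1.1,-0.052,0,0],[0,0.6,1.1,-0.052,0,0]]
  ]
}}

```text
t: 22.57
tool_pos: [0.4273, 0.0272, 0.2579]
tool_rot: [1.72, 1.812, 0.75]
contact_force: [0.7, -0.6, -1.3]
opening: 0.0129
grip_force: 79.9
```

Run:
```python
from h import *
rows([tipped(D(-.01,-.029,.0095),DY,45),tipped(D(.002,-.029,.02),DY,45),tipped(D(.04,-.029,.08),DY,45)])
red('scene')
```

```text
now 22.57 [0.4273 0.0272 0.2579] F [ 0.7 -0.6 -1.3]
[-0.06, 0.06, 0.02, -0.0, 0.0, 0.0] n>= 1
[-0.0, 1.59, 0.11, 0.0, 0.0, 0.0] n>= 1
[0.0, 6.93, -1.56, 0.0, 0.0, 0.0] n>= 2
scene [296.  122.7] 81 med [0.403 0.061 0.292] ztop 0.3 lo [0.382 0.052 0.277] hi [0.423 0.067 0.299]
scene [278.4 159.5] 55 med [0.446 0.042 0.162] ztop 0.218 lo [0.437 0.032 0.146] hi [0.474 0.064 0.217]
scene [264.9 161.8] 20 med [0.496 0.041 0.174] ztop 0.195 lo [ 0.471 -0.011  0.139] hi [0.505 0.052 0.195]
scene [244.6 166.8] 25 med [ 0.422 -0.216  0.012] ztop 0.017 lo [ 0.409 -0.236  0.006] hi [ 0.43  -0.208  0.017]
scene [196.5 171.9] 22 med [ 0.591 -0.272  0.013] ztop 0.017 lo [ 0.581 -0.292  0.006] hi [ 0.597 -0.266  0.017]
scene [182.4 176.3] 21 med [ 0.646 -0.273  0.013] ztop 0.017 lo [ 0.637 -0.29   0.007] hi [ 0.655 -0.263  0.016]
scene [209.1 183.6] 19 med [ 0.588 -0.179  0.013] ztop 0.016 lo [ 0.58  -0.198  0.007] hi [ 0.595 -0.171  0.016]
scene [266.6 197.7] 239 med [0.488 0.046 0.046] ztop 0.066 lo [0.46  0.025 0.024] hi [0.531 0.057 0.066]
scene [253.6 202.6] 51 med [0.543 0.047 0.046] ztop 0.057 lo [0.534 0.031 0.034] hi [0.549 0.054 0.056]
scene [240.9 214.2] 121 med [0.606 0.076 0.044] ztop 0.05 lo [0.589 0.054 0.026] hi [0.62  0.088 0.05 ]
```

Call:
{"name": "arm_command", "arguments": {
  "plan": [
    [[0,0.4,0.05,0,0,0],[0,0.8,0.08,0,0,0],[0,1.2,0.1,0,0,0],[0,1.6,0.1,0,0,0],[0,2.2,-0.1,0,0,0],[0,3.2,-0.3,0,0,0],[0,4.5,-0.7,0,0,0],[0,6,-1,0,0,0],[0,8.5,-1.5,0,0,0],[0,8.5,-4,0,0,0],[0,8.5,-6,0,0,0],[0,8.5,-6,0,0,0]]
  ]
}}

```text
t: 23.62
tool_pos: [0.4452, 0.0281, 0.3659]
tool_rot: [1.714, 1.806, 0.755]
contact_force: [0.6, -0.1, -1.1]
opening: 0.0129
grip_force: 80.0
```

Run:
```python
from h import *
rows([]);red('scene');red('top')
```

```text
now 23.62 [0.4452 0.0281 0.3659] F [ 0.6 -0.1 -1.1]
scene [196.6 171.9] 21 med [ 0.59  -0.272  0.012] ztop 0.017 lo [ 0.58  -0.293  0.008] hi [ 0.598 -0.265  0.017]
scene [182.6 176.3] 21 med [ 0.646 -0.271  0.013] ztop 0.016 lo [ 0.637 -0.291  0.008] hi [ 0.656 -0.263  0.016]
scene [209.1 183.7] 18 med [ 0.587 -0.177  0.014] ztop 0.016 lo [ 0.58  -0.19   0.007] hi [ 0.595 -0.171  0.016]
scene [262.1 199.6] 379 med [0.503 0.041 0.041] ztop 0.056 lo [0.461 0.017 0.021] hi [0.548 0.056 0.055]
scene [240.7 213.9] 125 med [0.606 0.075 0.044] ztop 0.05 lo [0.588 0.05  0.028] hi [0.62  0.088 0.05 ]
top [358.2 164.1] 26 med [ 0.646 -0.273  0.015] ztop 0.019 lo [ 0.64  -0.281  0.005] hi [ 0.654 -0.267  0.018]
top [318.4 166.8] 24 med [ 0.638 -0.152  0.016] ztop 0.02 lo [ 0.631 -0.161  0.01 ] hi [ 0.644 -0.146  0.02 ]
top [243.9 176.3] 56 med [0.594 0.069 0.048] ztop 0.27 lo [0.533 0.056 0.035] hi [0.62  0.075 0.268]
top [327.9 183. ] 24 med [ 0.588 -0.181  0.014] ztop 0.018 lo [ 0.581 -0.187  0.007] hi [ 0.595 -0.175  0.018]
top [359.7 182.1] 23 med [ 0.591 -0.274  0.017] ztop 0.022 lo [ 0.584 -0.281  0.009] hi [ 0.597 -0.268  0.021]
top [304.8 227.3] 205 med [ 0.451 -0.105  0.044] ztop 0.052 lo [ 0.43  -0.127  0.031] hi [ 0.472 -0.086  0.052]
top [342.2 237.9] 24 med [ 0.424 -0.216  0.015] ztop 0.019 lo [ 0.418 -0.224  0.009] hi [ 0.431 -0.21   0.019]
```

Both shells lie in dish B (z ≈ 0.05), and all five chips are still in the tray. Next S2: approach with wires pointing +y, tips slightly down so the rear clears the chip at (0.424,-0.216).

Run:
```python
from h import *
h=-np.pi/2
rows([tipped([.46,.0,.17],DY,11),tipped([.459,-.143,.10],h,11),tipped([.459,-.143,.03],h,11),tipped([.459,-.143,.0065],h,11),tipped([.459,-.125,.0065],h,9),tipped([.459,-.1,.0065],h,7),tipped([.459,-.086,.0065],h,3)])
```

```text
now 23.72 [0.4452 0.0281 0.3623] F [ 0.2  0.1 -2.1]
[-2.89, 9.77, -0.42, 0.596, 0.001, 0.0] n>= 5
[-19.52, -7.58, 5.66, 0.0, -0.31, 1.593] n>= 13
[0.0, -1.34, 6.87, 0.0, 0.0, 0.0] n>= 2
[0.0, -0.45, 2.31, 0.0, 0.0, 0.0] n>= 1
[0.0, -0.9, 0.03, 0.035, 0.0, 0.0] n>= 1
[0.0, -1.6, -0.02, 0.035, -0.0, 0.0] n>= 1
[-0.0, 0.33, 0.6, 0.07, 0.0, -0.0] n>= 1
```

Call:
{"name": "arm_command", "arguments": {
  "plan": [
    [[-0.6,2,-0.1,0.12,0,0],[-1.2,4,-0.2,0.24,0,0],[-1.8,6,-0.3,0.36,0,0],[-2.4,8,-0.4,0.48,0,0],[-2.9,9.8,-0.4,0.596,0,0],[-2.9,9.8,-0.4,0.596,0,0]]
  ]
}}

```text
t: 24.22
tool_pos: [0.5159, 0.0019, 0.4346]
tool_rot: [2.068, 2.177, 0.207]
contact_force: [1.2, -0.7, -1.8]
opening: 0.0131
grip_force: 80.0
```

Call:
{"name": "arm_command", "arguments": {
  "plan": [
    [[-19.5,-7.6,5.6,0,-0.31,1.593],[-19.5,-7.6,5.6,0,-0.31,1.593],[-19.5,-7.6,5.6,0,-0.31,1.593],[-19.5,-7.6,5.6,0,-0.31,1.593],[-19.5,-7.6,5.6,0,-0.31,1.593],[-19.5,-7.6,5.6,0,-0.31,1.593],[-19.5,-7.6,5.6,0,-0.31,1.593],[-19.5,-7.6,5.6,0,-0.31,1.593],[-19.5,-7.6,5.6,0,-0.31,1.593],[-19.5,-7.6,5.6,0,-0.31,1.593],[-19.5,-7.6,5.6,0,-0.31,1.593],[-19.5,-7.6,5.6,0,-0.31,1.593]]
  ]
}}

```text
t: 25.22
tool_pos: [0.4583, -0.1949, 0.3614]
tool_rot: [2.945, 0.173, 0.015]
contact_force: [-0.7, 0.6, -1.8]
opening: 0.0133
grip_force: 80.0
```

Run:
```python
from h import *
h=-np.pi/2
rows([tipped([.459,-.143,.03],h,11),tipped([.459,-.143,.0065],h,11)])
im,d=grab('top');red('top',im,d)
C=cloud('top',d);hh=C[...,2];reg=np.zeros(d.shape,bool);reg[120:260,206:290]=1
m=reg&(d>0)&(hh>.047)&(hh<.063)&(im.min(2)>110)&(C[...,1]>-.06)&(C[...,1]<.16);P=C[m];print('dishB',cv2.minAreaRect(P[:,:2].astype(np.float32)*1000))
```

```text
now 25.22 [ 0.4583 -0.1949  0.3614] F [-0.7  0.6 -1.8]
[0.07, -1.21, 6.57, 0.0, -0.021, 0.115] n>= 2
[0.0, -0.45, 2.31, 0.0, 0.0, 0.0] n>= 1
top [358.5 163.5] 19 med [ 0.649 -0.274  0.016] ztop 0.019 lo [ 0.643 -0.284  0.008] hi [ 0.655 -0.269  0.019]
top [318.4 166.8] 24 med [ 0.637 -0.152  0.016] ztop 0.02 lo [ 0.632 -0.162  0.01 ] hi [ 0.644 -0.146  0.019]
top [247.  175.8] 184 med [0.602 0.06  0.045] ztop 0.051 lo [0.581 0.04  0.031] hi [0.623 0.081 0.051]
top [327.8 182.8] 25 med [ 0.588 -0.18   0.016] ztop 0.019 lo [ 0.582 -0.188  0.008] hi [ 0.596 -0.174  0.019]
top [259.2 201.3] 148 med [0.524 0.025 0.05 ] ztop 0.057 lo [0.505 0.007 0.041] hi [0.544 0.042 0.057]
top [257.2 219.6] 191 med [0.472 0.031 0.048] ztop 0.054 lo [0.453 0.011 0.036] hi [0.492 0.051 0.054]
top [304.1 226.9] 186 med [ 0.451 -0.103  0.045] ztop 0.052 lo [ 0.43  -0.123  0.034] hi [ 0.472 -0.086  0.052]
dishB ((540.5740966796875, 61.26226043701172), (202.0971221923828, 161.77769470214844), 3.1830759048461914)
```

Call:
{"name": "arm_command", "arguments": {
  "plan": [
    [[0,-0.6,2,0,-0.01,0.06],[0,-1.2,4,0,-0.021,0.115],[0,-1.2,6,0,-0.021,0.115],[0,-1.2,6.5,0,-0.021,0.115],[0,-1.2,6.5,0,-0.021,0.115]]
  ]
}}

```text
t: 25.68
tool_pos: [0.4584, -0.1955, 0.295]
tool_rot: [2.951, 0.011, 0.001]
contact_force: [3.7, 0.5, -3.9]
opening: 0.0131
grip_force: 79.8
```

Run:
```python
from h import *
h=-np.pi/2
rows([tipped([.459,-.143,.0066],h,11),tipped([.459,-.125,.0066],h,9),tipped([.459,-.1,.0066],h,7),tipped([.459,-.086,.0065],h,3)])
im,d=grab('scene');red('scene',im,d);cv2.imwrite('pics/s11.png',cv2.resize(im[110:210,180:290],None,fx=6,fy=6,interpolation=cv2.INTER_CUBIC))
```

```text
now 25.68 [ 0.4584 -0.1955  0.295 ] F [ 3.7  0.5 -3.9]
[0.06, -0.45, 2.34, -0.002, -0.001, 0.007] n>= 1
[0.0, -0.9, 0.03, 0.035, 0.0, 0.0] n>= 1
[0.0, -1.6, -0.02, 0.035, -0.0, 0.0] n>= 1
[-0.0, 0.33, 0.61, 0.07, 0.0, -0.0] n>= 1
scene [196.4 171.8] 21 med [ 0.59  -0.274  0.012] ztop 0.017 lo [ 0.581 -0.295  0.007] hi [ 0.596 -0.266  0.017]
scene [182.4 176.3] 19 med [ 0.646 -0.274  0.013] ztop 0.017 lo [ 0.638 -0.288  0.007] hi [ 0.654 -0.263  0.017]
scene [209.1 183.7] 18 med [ 0.587 -0.178  0.013] ztop 0.016 lo [ 0.58  -0.19   0.007] hi [ 0.596 -0.171  0.016]
scene [262.1 199.6] 382 med [0.505 0.041 0.041] ztop 0.056 lo [0.462 0.015 0.021] hi [0.548 0.056 0.055]
scene [240.7 214.3] 115 med [0.606 0.077 0.044] ztop 0.05 lo [0.593 0.056 0.027] hi [0.62  0.088 0.05 ]
```

There's a side force of 3.7 N: the scoop grazes the near wall. Shift 4 mm away before lowering.

Call:
{"name": "arm_command", "arguments": {
  "plan": [
    [[0.4,0,0,0,0,0.007],[0.4,-0.2,1,0,0,0.007],[0.4,-0.4,2,0,0,0.007],[0.4,-0.45,2.3,0,0,0.007],[0.4,-0.45,2.3,0,0,0.007]]
  ]
}}

```text
t: 26.15
tool_pos: [0.4618, -0.1956, 0.2716]
tool_rot: [2.951, -0.001, -0.006]
contact_force: [-0.3, -0.1, -2.6]
opening: 0.0129
grip_force: 80.0
```

Call:
{"name": "arm_command", "arguments": {
  "plan": [
    [[0,-0.3,0,0.012,0,0],[0,-0.6,0.02,0.024,0,0],[0,-0.9,0.03,0.035,0,0],[0,-0.9,0.03,0.035,0,0]]
  ]
}}

```text
t: 26.48
tool_pos: [0.4626, -0.1871, 0.272]
tool_rot: [2.984, -0.001, -0.0]
contact_force: [-0.1, 0.8, -1.6]
opening: 0.0132
grip_force: 80.0
```

Run:
```python
from h import *
h=-np.pi/2
rows([tipped([.462,-.125,.0066],h,9),tipped([.462,-.1,.0066],h,7),tipped([.462,-.086,.0065],h,3)])
red('top')
```

```text
now 26.48 [ 0.4626 -0.1871  0.272 ] F [-0.1  0.8 -1.6]
[-0.06, -0.08, 0.27, 0.0, 0.0, -0.001] n>= 1
[0.0, -1.6, -0.02, 0.035, -0.0, 0.0] n>= 1
[-0.0, 0.33, 0.61, 0.07, 0.0, -0.0] n>= 1
top [358.3 164.1] 27 med [ 0.647 -0.273  0.016] ztop 0.018 lo [ 0.64  -0.284  0.005] hi [ 0.654 -0.267  0.017]
top [318.3 166.6] 24 med [ 0.638 -0.152  0.016] ztop 0.02 lo [ 0.631 -0.161  0.011] hi [ 0.647 -0.146  0.02 ]
top [247.  175.8] 187 med [0.602 0.06  0.045] ztop 0.052 lo [0.581 0.04  0.033] hi [0.623 0.081 0.051]
top [259.1 201.4] 151 med [0.524 0.025 0.051] ztop 0.059 lo [0.505 0.008 0.04 ] hi [0.545 0.043 0.057]
top [257.2 219.6] 194 med [0.472 0.031 0.048] ztop 0.056 lo [0.452 0.011 0.036] hi [0.492 0.051 0.055]
top [302.2 225. ] 126 med [ 0.459 -0.097  0.046] ztop 0.052 lo [ 0.435 -0.113  0.035] hi [ 0.477 -0.084  0.052]
```

Call:
{"name": "arm_command", "arguments": {
  "plan": [
    [[0,-0.1,0.25,0,0,0],[0,-0.5,0.25,0.009,0,0],[0,-0.9,0.25,0.018,0,0],[0,-1.3,0.25,0.027,0,0],[0,-1.7,0.25,0.035,0,0],[0,-1.7,0.25,0.035,0,0]]
  ]
}}

```text
t: 27.03
tool_pos: [0.4625, -0.1701, 0.2663]
tool_rot: [3.02, -0.001, -0.001]
contact_force: [0.6, -0.2, -1.3]
opening: 0.0132
grip_force: 80.0
```

Call:
{"name": "arm_command", "arguments": {
  "plan": [
    [[0,0.1,0.2,0.025,0,0],[0,0.2,0.4,0.047,0,0],[0,0.35,0.61,0.07,0,0],[0,0.35,0.61,0.07,0,0]]
  ]
}}

```text
t: 27.37
tool_pos: [0.4625, -0.1756, 0.2605]
tool_rot: [3.091, -0.003, -0.002]
contact_force: [0.2, -0.5, -2.1]
opening: 0.013
grip_force: 79.9
```

Run:
```python
from h import *
h=-np.pi/2
rows([tipped([.462,-.086,.0066],h,3),tipped([.462,-.083,.0066],h,0)])
im,d=grab('top');red('top',im,d);red('scene')
cv2.imwrite('pics/t12.png',cv2.resize(im[130:260,210:440],None,fx=3.4,fy=3.4,interpolation=cv2.INTER_CUBIC))
```

```text
now 27.37 [ 0.4625 -0.1756  0.2605] F [ 0.2 -0.5 -2.1]
[-0.05, -0.08, -0.09, -0.002, 0.001, -0.002] n>= 1
[-0.0, 0.99, 0.55, 0.052, 0.0, 0.0] n>= 1
top [358.3 164.1] 27 med [ 0.647 -0.273  0.016] ztop 0.02 lo [ 0.64  -0.284  0.006] hi [ 0.654 -0.267  0.019]
top [318.5 167. ] 26 med [ 0.637 -0.154  0.016] ztop 0.019 lo [ 0.632 -0.162  0.006] hi [ 0.643 -0.146  0.019]
top [247.  175.8] 183 med [0.602 0.06  0.045] ztop 0.052 lo [0.582 0.04  0.032] hi [0.623 0.081 0.052]
top [259.1 201.4] 150 med [0.523 0.025 0.051] ztop 0.058 lo [0.505 0.008 0.041] hi [0.545 0.042 0.058]
top [257.1 219.6] 192 med [0.472 0.031 0.048] ztop 0.055 lo [0.453 0.011 0.037] hi [0.492 0.051 0.054]
top [303.1 224.9] 162 med [ 0.458 -0.099  0.05 ] ztop 0.056 lo [ 0.435 -0.117  0.039] hi [ 0.477 -0.083  0.056]
scene [239.9 104.6] 81 med [ 0.478 -0.142  0.293] ztop 0.299 lo [ 0.444 -0.172  0.286] hi [ 0.496 -0.135  0.299]
scene [244.7 167. ] 16 med [ 0.422 -0.214  0.013] ztop 0.016 lo [ 0.411 -0.229  0.007] hi [ 0.43  -0.208  0.016]
scene [196.6 171.8] 23 med [ 0.591 -0.275  0.013] ztop 0.017 lo [ 0.578 -0.293  0.006] hi [ 0.597 -0.265  0.017]
scene [250.9 172.5] 25 med [ 0.459 -0.107  0.054] ztop 0.07 lo [ 0.441 -0.125  0.044] hi [ 0.472 -0.075  0.07 ]
scene [182.4 176.3] 21 med [ 0.646 -0.271  0.012] ztop 0.018 lo [ 0.639 -0.289  0.007] hi [ 0.655 -0.263  0.018]
scene [209.  183.5] 20 med [ 0.587 -0.179  0.012] ztop 0.016 lo [ 0.579 -0.201  0.006] hi [ 0.598 -0.172  0.016]
scene [262.  199.5] 382 med [0.507 0.04  0.042] ztop 0.055 lo [0.462 0.016 0.021] hi [0.547 0.056 0.055]
scene [240.6 214.2] 113 med [0.606 0.077 0.044] ztop 0.051 lo [0.592 0.055 0.028] hi [0.62  0.088 0.05 ]
```

S2 has mounted the tips (ztop 0.056) and centred itself. Tilt back and lift.

Run:
```python
from h import *
h=-np.pi/2
rows([backed([.462,-.195,.010],h,-8),backed([.462,-.197,.016],h,-28),backed([.462,-.197,.15],h,-22)])
```

```text
now 27.47 [ 0.4625 -0.1754  0.2608] F [ 1.   0.2 -2.5]
[-0.05, 4.62, 0.48, 0.192, 0.001, -0.002] n>= 2
[-0.0, 8.7, 0.61, 0.349, 0.0, -0.0] n>= 3
[0.0, -8.9, -11.61, -0.105, 0.0, -0.0] n>= 4
```

Call:
{"name": "arm_command", "arguments": {
  "plan": [
    [[0,1.15,0.1,0.048,0,0],[0,2.3,0.22,0.096,0,0],[0,3.45,0.35,0.144,0,0],[0,4.6,0.45,0.192,0,0],[0,4.6,0.45,0.192,0,0]]
  ]
}}

```text
t: 27.88
tool_pos: [0.4626, -0.2231, 0.2592]
tool_rot: [-3.002, 0.005, -0.0]
contact_force: [-0.8, -0.8, -2.2]
opening: 0.0134
grip_force: 79.8
```

Call:
{"name": "arm_command", "arguments": {
  "plan": [
    [[0,1.45,-0.02,0.058,0,0],[0,2.9,0,0.116,0,0],[0,4.35,0.1,0.174,0,0],[0,5.8,0.22,0.233,0,0],[0,7.25,0.4,0.291,0,0],[0,8.7,0.61,0.349,0,0],[0,8.7,0.61,0.349,0,0],[0,8.7,0.61,0.349,0,0],[0,8.7,0.61,0.349,0,0]]
  ]
}}

```text
t: 28.63
tool_pos: [0.4626, -0.3059, 0.2409]
tool_rot: [-2.655, 0.001, 0.001]
contact_force: [-0.0, 0.2, -2.1]
opening: 0.0132
grip_force: 80.0
```

Call:
{"name": "arm_command", "arguments": {
  "plan": [
    [[0,-0.8,-1.2,0,0,0],[0,-2,-3.3,-0.02,0,0],[0,-4,-6,-0.045,0,0],[0,-6.5,-9,-0.075,0,0],[0,-8.9,-11.6,-0.105,0,0],[0,-8.9,-11.6,-0.105,0,0]]
  ]
}}

```text
t: 29.13
tool_pos: [0.4639, -0.281, 0.396]
tool_rot: [-2.769, -0.005, -0.016]
contact_force: [1.4, -0.2, -0.8]
opening: 0.0129
grip_force: 80.0
```

Run:
```python
from h import *
rows([]);
im,d=grab('top');red('top',im,d);
im,d=grab('scene');red('scene',im,d)
cv2.imwrite('pics/s13.png',cv2.resize(im[90:240,160:330],None,fx=4,fy=4,interpolation=cv2.INTER_CUBIC))
```

```text
now 29.13 [ 0.4639 -0.281   0.396 ] F [ 1.4 -0.2 -0.8]
top [358.4 164. ] 28 med [ 0.647 -0.274  0.016] ztop 0.02 lo [ 0.64  -0.283  0.006] hi [ 0.655 -0.267  0.02 ]
top [318.5 166.8] 26 med [ 0.637 -0.154  0.015] ztop 0.019 lo [ 0.632 -0.161  0.006] hi [ 0.645 -0.146  0.019]
top [247.  175.8] 188 med [0.602 0.06  0.045] ztop 0.052 lo [0.581 0.04  0.033] hi [0.623 0.081 0.051]
top [328. 183.] 23 med [ 0.588 -0.18   0.015] ztop 0.019 lo [ 0.581 -0.187  0.007] hi [ 0.595 -0.175  0.019]
top [359.8 182.3] 26 med [ 0.59  -0.276  0.015] ztop 0.019 lo [ 0.584 -0.284  0.006] hi [ 0.597 -0.269  0.019]
top [259.  201.4] 151 med [0.523 0.025 0.051] ztop 0.059 lo [0.505 0.008 0.041] hi [0.545 0.042 0.058]
top [341.1 213.4] 321 med [ 0.461 -0.175  0.213] ztop 0.221 lo [ 0.442 -0.198  0.199] hi [ 0.483 -0.156  0.221]
top [257.1 219.6] 191 med [0.472 0.031 0.047] ztop 0.054 lo [0.453 0.011 0.037] hi [0.492 0.051 0.054]
top [342.5 237.5] 21 med [ 0.424 -0.217  0.014] ztop 0.019 lo [ 0.421 -0.224  0.009] hi [ 0.431 -0.21   0.018]
scene [239.  127.6] 132 med [ 0.469 -0.166  0.203] ztop 0.215 lo [ 0.448 -0.189  0.184] hi [ 0.485 -0.154  0.215]
scene [244.3 167.2] 20 med [ 0.423 -0.212  0.012] ztop 0.017 lo [ 0.412 -0.23   0.008] hi [ 0.431 -0.204  0.017]
scene [196.6 171.8] 23 med [ 0.591 -0.275  0.012] ztop 0.017 lo [ 0.576 -0.29   0.006] hi [ 0.597 -0.266  0.016]
scene [182.4 176.3] 21 med [ 0.646 -0.271  0.012] ztop 0.018 lo [ 0.638 -0.293  0.006] hi [ 0.655 -0.263  0.018]
scene [209.2 183.7] 18 med [ 0.588 -0.177  0.013] ztop 0.018 lo [ 0.579 -0.191  0.007] hi [ 0.596 -0.171  0.017]
scene [262.1 199.5] 382 med [0.505 0.041 0.042] ztop 0.056 lo [0.462 0.015 0.02 ] hi [0.547 0.056 0.056]
scene [240.7 214.2] 114 med [0.606 0.077 0.044] ztop 0.05 lo [0.591 0.055 0.027] hi [0.62  0.087 0.05 ]
```

S2 is safely in the scoop, all five chips are in the tray, and dish B has settled with its shells at about (0.474,0.032) and (0.527,0.025). I'll put S2 at the left wall of dish B, pointing the wires to +y over the other shells.

Run:
```python
from h import *
h=DY-np.pi/2
rows([tipped(D(-.02,.066,.15),h,-12),tipped(D(-.02,.066,.07),h,4),tipped(D(-.02,.067,.040),h,14),tipped(D(-.02,.067,.028),h,20),tipped(D(-.02,.067,.009),h,33),tipped(D(-.02,.062,.009),h,38),tipped(D(-.02,.045,.009),h,43),tipped(D(-.02,.0,.05),h,43)])
```

```text
now 29.23 [ 0.4629 -0.2814  0.3887] F [ 0.1 -0.4 -2.5]
[6.23, -23.22, 10.96, -0.169, -0.019, -0.048] n>= 7
[0.0, -5.61, 5.98, -0.279, -0.0, -0.0] n>= 3
[-0.0, -4.8, 1.59, -0.175, 0.0, -0.0] n>= 2
[-0.0, -2.96, 0.23, -0.105, -0.0, 0.0] n>= 1
[-0.0, -6.53, 0.13, -0.227, 0.0, -0.0] n>= 2
[-0.0, -1.8, -0.52, -0.087, -0.0, -0.0] n>= 1
[0.0, -0.88, 0.25, -0.087, 0.0, 0.0] n>= 1
[-0.0, 6.09, 0.07, 0.0, 0.0, 0.0] n>= 2
```

Call:
{"name": "arm_command", "arguments": {
  "plan": [
    [[0.3,-1,0.4,0,0,0],[0.8,-3,1.4,0,0,0],[1.6,-6,2.8,0,0,0],[2.4,-9,4.2,-0.02,0,-0.01],[3.2,-12,5.6,-0.04,0,-0.02],[4,-15,7,-0.07,-0.01,-0.03],[4.8,-18,8.4,-0.1,-0.01,-0.04],[5.4,-20,9.4,-0.13,-0.019,-0.048],[5.8,-21.7,10.2,-0.15,-0.019,-0.048],[6.1,-22.7,10.7,-0.169,-0.019,-0.048],[6.2,-23.2,10.9,-0.169,-0.019,-0.048],[6.2,-23.2,10.9,-0.169,-0.019,-0.048]]
  ]
}}

```text
t: 30.23
tool_pos: [0.5243, -0.025, 0.3686]
tool_rot: [-2.924, -0.075, 0.021]
contact_force: [0.1, -0.4, -1.6]
opening: 0.0127
grip_force: 79.9
```

Run:
```python
from h import *
h=DY-np.pi/2
rows([tipped(D(-.02,.066,.07),h,4),tipped(D(-.02,.067,.040),h,14)])
red('scene')
```

```text
now 30.23 [ 0.5243 -0.025   0.3686] F [ 0.1 -0.4 -1.6]
[0.12, -5.65, 5.58, -0.286, 0.008, -0.0] n>= 3
[-0.0, -4.8, 1.59, -0.175, 0.0, -0.0] n>= 2
scene [260.1 168.8] 195 med [0.525 0.056 0.167] ztop 0.179 lo [0.5   0.025 0.146] hi [0.541 0.067 0.179]
scene [196.6 171.8] 23 med [ 0.591 -0.275  0.012] ztop 0.018 lo [ 0.576 -0.291  0.007] hi [ 0.596 -0.265  0.018]
scene [182.5 176.3] 22 med [ 0.646 -0.272  0.013] ztop 0.016 lo [ 0.637 -0.292  0.006] hi [ 0.655 -0.263  0.016]
scene [209.1 183.6] 19 med [ 0.586 -0.177  0.015] ztop 0.017 lo [ 0.579 -0.2    0.006] hi [ 0.596 -0.168  0.017]
scene [262.  199.8] 374 med [0.512 0.042 0.042] ztop 0.056 lo [0.462 0.021 0.021] hi [0.548 0.055 0.056]
scene [240.7 214.1] 118 med [0.605 0.076 0.043] ztop 0.05 lo [0.59  0.054 0.026] hi [0.621 0.088 0.05 ]
```

Call:
{"name": "arm_command", "arguments": {
  "plan": [
    [[0,-1.1,1.2,-0.057,0,0],[0,-2.3,2.4,-0.114,0,0],[0.1,-3.4,3.5,-0.172,0,0],[0.1,-4.5,4.6,-0.229,0.008,0],[0.1,-5.6,5.5,-0.286,0.008,0],[0.1,-5.6,5.5,-0.286,0.008,0]]
  ]
}}

```text
t: 30.78
tool_pos: [0.5213, 0.0407, 0.3264]
tool_rot: [3.07, 0.078, 0.001]
contact_force: [0.1, 0.0, -2.3]
opening: 0.0132
grip_force: 79.9
```

Call:
{"name": "arm_command", "arguments": {
  "plan": [
    [[0,-1.2,0.45,-0.044,0,0],[0,-2.4,0.85,-0.088,0,0],[0,-3.6,1.25,-0.131,0,0],[0,-4.8,1.6,-0.175,0,0],[0,-4.8,1.6,-0.175,0,0],[0,-4.8,1.6,-0.175,0,0]]
  ]
}}

```text
t: 31.28
tool_pos: [0.5201, 0.0859, 0.3093]
tool_rot: [2.896, 0.071, 0.012]
contact_force: [-0.7, -0.4, -2.6]
opening: 0.0132
grip_force: 79.9
```

Run:
```python
from h import *
h=DY-np.pi/2
rows([tipped(D(-.02,.067,.028),h,20),tipped(D(-.02,.067,.009),h,33),tipped(D(-.02,.062,.009),h,38),tipped(D(-.02,.045,.009),h,43)])
red('scene')
```

```text
now 31.28 [0.5201 0.0859 0.3093] F [-0.7 -0.4 -2.6]
[-0.08, -3.3, 0.39, -0.105, -0.001, -0.003] n>= 1
[-0.0, -6.53, 0.13, -0.227, 0.0, -0.0] n>= 2
[-0.0, -1.8, -0.52, -0.087, -0.0, -0.0] n>= 1
[0.0, -0.88, 0.25, -0.087, 0.0, 0.0] n>= 1
scene [276.  161.1] 32 med [0.512 0.118 0.221] ztop 0.242 lo [0.505 0.108 0.193] hi [0.518 0.13  0.242]
scene [244.5 166.7] 22 med [ 0.423 -0.217  0.013] ztop 0.018 lo [ 0.408 -0.236  0.007] hi [ 0.43  -0.204  0.017]
scene [196.6 171.8] 23 med [ 0.589 -0.277  0.011] ztop 0.017 lo [ 0.579 -0.291  0.006] hi [ 0.596 -0.264  0.017]
scene [182.5 176.3] 20 med [ 0.644 -0.273  0.012] ztop 0.017 lo [ 0.637 -0.294  0.005] hi [ 0.655 -0.265  0.017]
scene [209.  183.6] 19 med [ 0.588 -0.177  0.014] ztop 0.018 lo [ 0.58  -0.201  0.006] hi [ 0.596 -0.17   0.018]
scene [264.7 194. ] 272 med [0.522 0.072 0.09 ] ztop 0.111 lo [0.47  0.044 0.025] hi [0.543 0.086 0.111]
scene [253.4 199.7] 25 med [0.537 0.037 0.048] ztop 0.064 lo [0.532 0.021 0.04 ] hi [0.542 0.047 0.056]
scene [250.8 205.5] 30 med [0.548 0.036 0.03 ] ztop 0.043 lo [0.54  0.026 0.019] hi [0.552 0.045 0.042]
scene [240.8 214.3] 117 med [0.606 0.077 0.043] ztop 0.05 lo [0.59  0.055 0.028] hi [0.62  0.089 0.05 ]
```

Call:
{"name": "arm_command", "arguments": {
  "plan": [
    [[0,-1.65,0.2,-0.052,0,0],[-0.1,-3.3,0.4,-0.105,0,0]]
  ]
}}

```text
t: 31.5
tool_pos: [0.5184, 0.116, 0.2989]
tool_rot: [2.789, 0.063, 0.02]
contact_force: [-0.1, 0.9, -1.9]
opening: 0.0131
grip_force: 79.9
```

Call:
{"name": "arm_command", "arguments": {
  "plan": [
    [[0,-1.6,0.15,-0.057,0,0],[0,-3.3,0.2,-0.114,0,0],[0,-4.9,0.2,-0.17,0,0],[0,-6.5,0.13,-0.227,0,0],[0,-6.5,0.13,-0.227,0,0],[0,-6.5,0.13,-0.227,0,0]]
  ]
}}

```text
t: 32.0
tool_pos: [0.515, 0.1775, 0.274]
tool_rot: [2.564, 0.063, 0.022]
contact_force: [0.0, -0.2, -2.0]
opening: 0.013
grip_force: 80.0
```

Run:
```python
from h import *
h=DY-np.pi/2
rows([tipped(D(-.02,.062,.009),h,38),tipped(D(-.02,.045,.009),h,43),tipped(D(-.02,.02,.025),h,43),tipped(D(-.02,-.03,.12),h,43)])
red('scene')
```

```text
now 32.0 [0.515  0.1775 0.274 ] F [ 0.  -0.2 -2. ]
[-0.05, -1.82, -0.53, -0.087, -0.001, -0.003] n>= 1
[0.0, -0.88, 0.25, -0.087, 0.0, 0.0] n>= 1
[0.0, 2.92, 0.53, 0.0, 0.0, 0.0] n>= 1
[-0.0, 10.14, -3.54, 0.0, 0.0, 0.0] n>= 3
scene [293.1 155.1] 92 med [0.533 0.224 0.292] ztop 0.3 lo [0.508 0.204 0.279] hi [0.548 0.236 0.299]
scene [266.  161.9] 28 med [0.528 0.088 0.207] ztop 0.223 lo [0.511 0.082 0.193] hi [0.532 0.093 0.222]
scene [244.4 166.8] 20 med [ 0.422 -0.215  0.014] ztop 0.015 lo [ 0.411 -0.225  0.006] hi [ 0.431 -0.207  0.015]
scene [196.5 171.8] 20 med [ 0.59  -0.274  0.012] ztop 0.017 lo [ 0.579 -0.292  0.007] hi [ 0.597 -0.269  0.017]
scene [182.6 176.4] 20 med [ 0.645 -0.272  0.012] ztop 0.018 lo [ 0.638 -0.291  0.007] hi [ 0.654 -0.266  0.018]
scene [209.  183.5] 20 med [ 0.588 -0.177  0.013] ztop 0.018 lo [ 0.579 -0.201  0.006] hi [ 0.596 -0.167  0.018]
scene [270.3 202.4] 286 med [0.512 0.108 0.06 ] ztop 0.079 lo [0.461 0.025 0.032] hi [0.538 0.134 0.079]
scene [253.4 201.2] 26 med [0.537 0.039 0.046] ztop 0.064 lo [0.533 0.019 0.028] hi [0.545 0.051 0.055]
scene [249.9 205. ] 20 med [0.549 0.034 0.032] ztop 0.04 lo [0.545 0.026 0.022] hi [0.552 0.042 0.04 ]
scene [240.8 214.3] 114 med [0.606 0.076 0.043] ztop 0.05 lo [0.591 0.055 0.028] hi [0.621 0.089 0.05 ]
```

Call:
{"name": "arm_command", "arguments": {
  "plan": [
    [[0,-0.9,-0.25,-0.043,0,0],[0,-1.8,-0.53,-0.087,0,0],[0,-1.8,-0.53,-0.087,0,0]]
  ]
}}

```text
t: 32.3
tool_pos: [0.514, 0.1955, 0.2688]
tool_rot: [2.477, 0.059, 0.025]
contact_force: [-0.5, -0.7, -2.2]
opening: 0.0129
grip_force: 80.0
```

Call:
{"name": "arm_command", "arguments": {
  "plan": [
    [[0,-0.25,0.02,-0.022,0,0],[0,-0.5,0.08,-0.044,0,0],[0,-0.7,0.16,-0.066,0,0],[0,-0.88,0.25,-0.087,0,0],[0,-0.88,0.25,-0.087,0,0],[0,-0.88,0.25,-0.087,0,0]]
  ]
}}

```text
t: 32.8
tool_pos: [0.5133, 0.2011, 0.2607]
tool_rot: [2.388, 0.058, 0.026]
contact_force: [0.7, -0.9, -3.2]
opening: 0.0129
grip_force: 79.8
```

Run:
```python
from h import *
h=DY-np.pi/2
rows([tipped(D(-.02,.02,.025),h,43),tipped(D(-.02,-.03,.12),h,43)])
red('scene')
```

```text
now 32.8 [0.5133 0.2011 0.2607] F [ 0.7 -0.9 -3.2]
[0.01, 2.96, 0.51, 0.003, -0.0, -0.003] n>= 1
[-0.0, 10.14, -3.54, 0.0, 0.0, 0.0] n>= 3
scene [297.8 162.3] 199 med [0.538 0.252 0.286] ztop 0.3 lo [0.518 0.223 0.266] hi [0.546 0.273 0.299]
scene [267.1 160.5] 19 med [0.529 0.099 0.218] ztop 0.231 lo [0.527 0.093 0.202] hi [0.531 0.105 0.231]
scene [244.5 166.7] 22 med [ 0.422 -0.217  0.014] ztop 0.017 lo [ 0.409 -0.227  0.006] hi [ 0.431 -0.206  0.017]
scene [318.7 167.7] 23 med [0.52  0.316 0.297] ztop 0.3 lo [0.516 0.303 0.289] hi [0.524 0.326 0.3  ]
scene [196.7 171.8] 22 med [ 0.59  -0.275  0.012] ztop 0.017 lo [ 0.577 -0.291  0.008] hi [ 0.597 -0.265  0.017]
scene [182.6 176.4] 20 med [ 0.646 -0.272  0.012] ztop 0.017 lo [ 0.639 -0.293  0.008] hi [ 0.654 -0.263  0.017]
scene [209.1 183.6] 19 med [ 0.588 -0.179  0.012] ztop 0.017 lo [ 0.579 -0.201  0.005] hi [ 0.596 -0.171  0.017]
scene [269.8 203.3] 251 med [0.505 0.098 0.05 ] ztop 0.066 lo [0.473 0.024 0.027] hi [0.533 0.127 0.065]
scene [253.5 201.1] 25 med [0.537 0.039 0.044] ztop 0.056 lo [0.534 0.022 0.028] hi [0.541 0.048 0.056]
scene [249.3 203.9] 23 med [0.549 0.031 0.035] ztop 0.045 lo [0.543 0.021 0.021] hi [0.552 0.038 0.045]
scene [240.8 214.3] 117 med [0.605 0.077 0.043] ztop 0.05 lo [0.59  0.056 0.027] hi [0.62  0.089 0.05 ]
```

Shell settling (top 0.065). Withdraw slowly along the wires, then up.

Call:
{"name": "arm_command", "arguments": {
  "plan": [
    [[0,0.4,0.08,0,0,0],[0,0.8,0.16,0,0,0],[0,1.2,0.22,0,0,0],[0,1.6,0.28,0,0,0],[0,2,0.3,0,0,0],[0,2.5,0.3,0,0,0],[0,3.2,0.2,0,0,0],[0,4.5,-0.4,0,0,0],[0,6.5,-1.2,0,0,0],[0,9,-2.2,0,0,0],[0,11.5,-3.5,0,0,0],[0,13,-5,0,0,0]]
  ]
}}

```text
t: 33.85
tool_pos: [0.5161, 0.1391, 0.3899]
tool_rot: [2.388, 0.055, 0.03]
contact_force: [0.7, 0.4, -2.0]
opening: 0.0132
grip_force: 80.1
```

Run:
```python
from h import *
# mat release pose: same as at the grasp
q=(np.array([.5326,-.4013,.2521]),toolR(.0455,0))
up=(q[0]+[0,0,.15],q[1])
rows([tipped([.52,-.02,.17],-np.pi/2,0),up,q])
red('scene')
```

```text
now 33.85 [0.5161 0.1391 0.3899] F [ 0.7  0.4 -2. ]
[-0.85, 21.08, 15.67, 0.753, -0.024, 0.044] n>= 7
[1.26, 27.93, 1.76, -0.0, -0.0, -1.616] n>= 13
[0.0, 0.0, 15.0, 0.0, 0.0, 0.0] n>= 4
scene [196.6 171.7] 22 med [ 0.59  -0.274  0.013] ztop 0.017 lo [ 0.578 -0.293  0.007] hi [ 0.598 -0.265  0.017]
scene [182.4 176.2] 21 med [ 0.645 -0.274  0.013] ztop 0.016 lo [ 0.636 -0.293  0.005] hi [ 0.654 -0.265  0.015]
scene [209.2 183.8] 17 med [ 0.59  -0.177  0.013] ztop 0.017 lo [ 0.58  -0.184  0.009] hi [ 0.596 -0.17   0.017]
scene [264.1 201.8] 482 med [0.515 0.046 0.045] ztop 0.057 lo [0.463 0.02  0.023] hi [0.547 0.118 0.056]
scene [240.7 214.1] 116 med [0.606 0.076 0.044] ztop 0.05 lo [0.591 0.053 0.027] hi [0.62  0.088 0.05 ]
```

Call:
{"name": "arm_command", "arguments": {
  "plan": [
    [[-0.1,3,2.2,0.107,0,0.006],[-0.3,6,4.5,0.215,-0.007,0.012],[-0.4,9,6.7,0.323,-0.01,0.019],[-0.5,12,9,0.43,-0.014,0.025],[-0.6,15,11.2,0.538,-0.017,0.031],[-0.7,18,13.4,0.645,-0.02,0.038],[-0.85,21,15.7,0.753,-0.024,0.044],[-0.85,21,15.7,0.753,-0.024,0.044],[-0.85,21,15.7,0.753,-0.024,0.044]]
  ]
}}

```text
t: 34.65
tool_pos: [0.52, -0.1227, 0.4159]
tool_rot: [3.141, -0.006, -0.004]
contact_force: [-0.4, -0.1, -2.3]
opening: 0.0127
grip_force: 80.1
```

Call:
{"name": "arm_command", "arguments": {
  "plan": [
    [[1.3,27.9,1.8,0,0,-1.616],[1.3,27.9,1.8,0,0,-1.616],[1.3,27.9,1.8,0,0,-1.616],[1.3,27.9,1.8,0,0,-1.616],[1.3,27.9,1.8,0,0,-1.616],[1.3,27.9,1.8,0,0,-1.616],[1.3,27.9,1.8,0,0,-1.616],[1.3,27.9,1.8,0,0,-1.616],[1.3,27.9,1.8,0,0,-1.616],[1.3,27.9,1.8,0,0,-1.616],[1.3,27.9,1.8,0,0,-1.616],[1.3,27.9,1.8,0,0,-1.616]]
  ]
}}

```text
t: 35.65
tool_pos: [0.5347, -0.3972, 0.3966]
tool_rot: [-2.301, -2.134, 0.004]
contact_force: [-0.8, 0.7, -1.0]
opening: 0.0131
grip_force: 80.3
```

Run:
```python
from h import *
q=(np.array([.5326,-.4013,.2521]),toolR(.0455,0))
up=(q[0]+[0,0,.15],q[1]);lo=(q[0]+[0,0,.012],q[1])
rows([lo,q])
red('top')
```

```text
now 35.65 [ 0.5347 -0.3972  0.3966] F [-0.8  0.7 -1. ]
[-0.43, -0.13, 13.25, -0.004, -0.001, -0.121] n>= 4
[0.0, 0.0, 1.2, 0.0, 0.0, 0.0] n>= 1
top [358.4 164. ] 28 med [ 0.647 -0.274  0.015] ztop 0.021 lo [ 0.64  -0.283  0.006] hi [ 0.655 -0.267  0.021]
top [318.5 166.8] 26 med [ 0.637 -0.154  0.014] ztop 0.019 lo [ 0.631 -0.162  0.008] hi [ 0.646 -0.146  0.019]
top [247.  175.8] 182 med [0.602 0.06  0.045] ztop 0.052 lo [0.581 0.04  0.032] hi [0.623 0.081 0.051]
top [328. 183.] 25 med [ 0.587 -0.18   0.017] ztop 0.02 lo [ 0.58  -0.188  0.006] hi [ 0.594 -0.174  0.019]
top [359.8 182.1] 24 med [ 0.591 -0.275  0.016] ztop 0.018 lo [ 0.585 -0.283  0.007] hi [ 0.597 -0.269  0.018]
top [259.  201.4] 150 med [0.523 0.025 0.051] ztop 0.059 lo [0.504 0.008 0.04 ] hi [0.545 0.043 0.058]
top [232.2 206.4] 171 med [0.509 0.102 0.05 ] ztop 0.06 lo [0.49  0.085 0.039] hi [0.529 0.122 0.059]
top [257.2 219.6] 192 med [0.472 0.031 0.048] ztop 0.055 lo [0.452 0.011 0.038] hi [0.492 0.051 0.055]
top [342.1 238.1] 22 med [ 0.423 -0.215  0.017] ztop 0.019 lo [ 0.418 -0.222  0.012] hi [ 0.429 -0.21   0.019]
```

Three shells and the sample are in dish B and five chips are in the tray. Standing the scoop back on the mat.

Call:
{"name": "arm_command", "arguments": {
  "plan": [
    [[-0.4,-0.1,1,0,0,-0.121],[-0.4,-0.1,4,0,0,-0.121],[-0.4,-0.1,8,0,0,-0.121],[-0.4,-0.1,11,0,0,-0.121],[-0.4,-0.1,12.5,0,0,-0.121],[-0.4,-0.1,13.2,0,0,-0.121],[-0.4,-0.1,13.2,0,0,-0.121],[-0.4,-0.1,13.2,0,0,-0.121]]
  ]
}}

```text
t: 36.37
tool_pos: [0.5329, -0.4029, 0.2669]
tool_rot: [2.18, 2.262, -0.002]
contact_force: [-0.5, -0.9, -1.4]
opening: 0.0129
grip_force: 80.2
```

Run:
```python
from h import *
q=(np.array([.5326,-.4013,.2521]),toolR(.0455,0))
rows([q])
```

```text
now 36.37 [ 0.5329 -0.4029  0.2669] F [-0.5 -0.9 -1.4]
[0.16, -0.02, 1.48, -0.001, 0.001, -0.009] n>= 1
```

Call:
{"name": "arm_command", "arguments": {
  "plan": [
    [[0.16,0,0.5,0,0,-0.009],[0.16,0,0.9,0,0,-0.009],[0.16,0,1.2,0,0,-0.009],[0.16,0,1.4,0,0,-0.009],[0.16,0,1.48,0,0,-0.009],[0.16,0,1.48,0,0,-0.009]]
  ]
}}

```text
t: 36.87
tool_pos: [0.5323, -0.4015, 0.2521]
tool_rot: [-2.17, -2.27, 0.002]
contact_force: [-1.3, 2.1, 4.9]
opening: 0.013
grip_force: 81.3
```

Call:
{"name": "arm_command", "arguments": {
  "plan": [
    [[0,0,0,0,0,0],[0,0,0,0,0,0],[0,0,0,0,0,0],[0,0,0,0,0,0],[0,0,0,0,0,0],[0,0,0,0,0,0],[0,0,0,0,0,0],[0,0,0,0,0,0]]
  ],
  "gripper": -1
}}

```text
t: 37.53
tool_pos: [0.532, -0.4013, 0.2502]
tool_rot: [-2.169, -2.27, 0.002]
contact_force: [-0.8, 0.4, -0.6]
opening: 0.0852
grip_force: 0.0
```

Call:
{"name": "arm_command", "arguments": {
  "plan": [
    [[0,0,-1,0,0,0],[0,0,-3,0,0,0],[0,0,-6,0,0,0],[0,0,-10,0,0,0],[0,0,-14,0,0,0],[0,0,-18,0,0,0],[3,0,-18,0,0,0],[7,0,-18,0,0,0],[11,0,-18,0,0,0],[15,0,-18,0,0,0],[19,0,-18,0,0,0],[19,0,-18,0,0,0]]
  ]
}}

```text
t: 38.53
tool_pos: [0.5234, -0.2063, 0.4316]
tool_rot: [-2.162, -2.275, -0.002]
contact_force: [0.8, -0.0, -0.6]
opening: 0.0854
grip_force: 0.0
```

Run:
```python
from h import *
o=get_obs();print(o['t'],o['tool_pos'],o['opening'])
im,d=grab('top');C=cloud('top',d)
m=(d>0)&(C[...,2]>.112)&(C[...,2]<.135)&(abs(C[...,0]-.53)<.06)&(abs(C[...,1]+.4)<.06);P=C[m]
print(m.sum(),cv2.minAreaRect(P[:,:2].astype(np.float32)*1000),P[:,2].mean() if m.sum() else 0)
im,d=grab('scene');red('scene',im,d)
cv2.imwrite('pics/s14.png',cv2.resize(im[90:260,150:330],None,fx=3.5,fy=3.5,interpolation=cv2.INTER_CUBIC))
```

```text
38.5333 [ 0.52341906 -0.20628709  0.43164732] 0.08543221171454045
65 ((531.5460815429688, -412.3151550292969), (17.3734130859375, 30.920259475708008), 0.3061767518520355) 0.12210734334537754
scene [244.4 166.8] 21 med [ 0.421 -0.218  0.011] ztop 0.017 lo [ 0.409 -0.235  0.007] hi [ 0.429 -0.206  0.016]
scene [196.6 171.8] 23 med [ 0.59  -0.273  0.012] ztop 0.018 lo [ 0.579 -0.294  0.007] hi [ 0.597 -0.266  0.018]
scene [182.5 176.1] 22 med [ 0.647 -0.273  0.012] ztop 0.017 lo [ 0.635 -0.292  0.007] hi [ 0.656 -0.265  0.017]
scene [209.1 183.6] 17 med [ 0.587 -0.177  0.013] ztop 0.017 lo [ 0.579 -0.194  0.007] hi [ 0.597 -0.172  0.017]
scene [263.5 201.2] 462 med [0.516 0.044 0.044] ztop 0.057 lo [0.463 0.016 0.022] hi [0.546 0.117 0.056]
scene [240.7 214.2] 114 med [0.606 0.077 0.044] ztop 0.05 lo [0.592 0.054 0.028] hi [0.62  0.089 0.05 ]
```

View pics/s14.png

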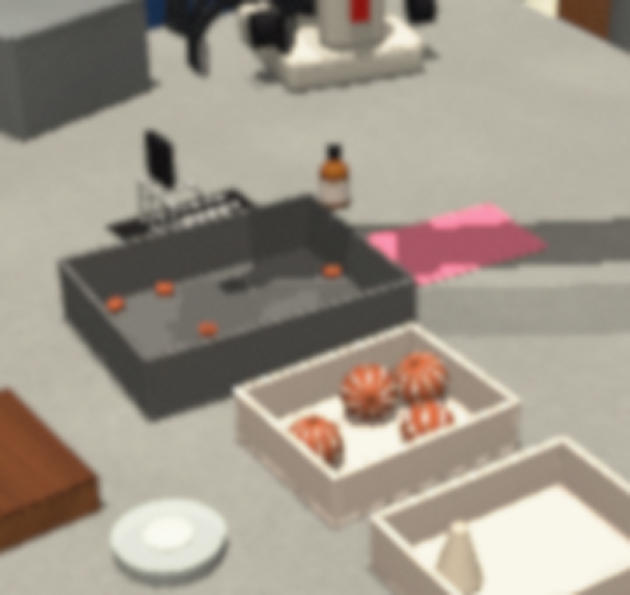

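The final picture shows the scoop upright on its mat (160,180), four urchin shells in dish B (three moved plus the sample), and the cone and bystanders undisturbed. The fifth chip is hidden behind the near tray wall from here, but the top view had just shown it. Handing in.

```bash
python3 -c "
from station import finish_job
print(finish_job())"
```

```text
the job is handed in; nothing more can be done
None
```

The job is handed in: all three urchin shells are in the dish with the urchin sample, the five chips are still in the tray, the scoop stands upright on its black mat, and the last views showed nothing else disturbed apart from the shell dish being knocked about 3 cm mid-run; the judge returned no verdict.

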